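# Lock the hold-down frame over a brass relief

## Robot

A 6-joint arm with a two-finger parallel gripper is mounted at the origin on the work surface. World frame = base frame: x ahead of the robot, y to its left, z up, the work surface at z = 0. Lengths are in mm, angles in rad, forces in N, time in s.
With the tool pointing down it reaches from about 350 to 875 mm from the base axis. Payload 4.2 kg.
Tool frame: the origin (TCP) lies midway between the tips of the shut fingers; the grasp point (between the pads) lies 19 mm behind it; z points along the fingers, y is the line along which they close (so a half turn about z gives the same grasp; the last joint's range is limited). The gripper opens to 85 mm and grips with 20 to 120 N. Pads are 22 mm wide; open, the fingers measure 114 mm over their backs; the gripper's body (76 mm by 85 mm) begins 54 mm behind the grasp point. The pads swing forward as they close: fully open they stand 13 mm farther back than shut.
Start: joints at [1.435, 0.385, 0.008, 0, -1.194, -0.259], TCP at [240.356, 576.912, 231.312] pointing down, gripper open.
Joint ranges: [-3.14, 3.14], [-1.21, 2.06], [-1.07, 1.41], [-3.16, 2.05], [-2.99, -0.16], [-3.1, 3.1]. Speed limits (rad/s): [2.79, 2.79, 3.14, 3.14, 3.14, 3.14].

## Interface

Orientations are given as a unit quaternion [x, y, z, w].
In Python, from bench import arm gives the robot as it stands.
- The arm moves only by the tool send_rows, never from a script. Its argument "targets" is a list of rows, each an object of numbers: "gripper": the gripper command: -1 is fully open, 1 is shut, values between are in proportion; "x", "y", "z": the shift along the tool's x, y, z in cm; "ax", "ay", "az": the turn, a rotation vector about the tool's x, y, z in degrees. A call has 1 to 5 rows; each row shifts and turns the commanded pose from where the row before left it, along the tool's axes as they then stand; what a row does not reach is not made up. A row lasts 1/12 s, in which the tool goes at most 41.7 mm and 7.16 degrees, less where a joint would pass 70% of its speed; a pose out of reach is approached as far as the arm can. A call is refused whole if a number of a shift passes 4.17 or a number of a turn 7.16, either way. A call with a gripper value outside its range is refused whole. The fingers move at their own pace and stop on an object; the grip force is fixed at half the most. Time passes only in rows, so rows that do not move let the fingers close. It gives the time, the measured TCP pose, the force, the opening and the grip force at its end, in the units of the state.
- arm.read_state(): the state, without advancing time (a new reading comes with each control period).
- arm.get_image(name): name is "side" or "top"; returns (picture, depth): 420x560x3 uint8, red, green, blue; 420x560 float32, mm along the optical axis (not along the pixel's ray), 0 where there is no reading.
- arm.camera_model(name): a dict with "fx", "fy", "cx", "cy" (pixels), "distortion" ([k1, k2, p1, p2, k3] as OpenCV has them; the pictures are not rectified), "cam_to_world" (4x4, takes a point from camera to world coordinates). Camera axes: x right, y down, z forward; pixel columns grow to the right and rows downward; lengths in mm; the calibration is good to about 2 mm. A picture is of the moment at which its call begins. camera_model takes no time and is no camera call.
- arm.job_done(): hands the job in; it is judged then, once.
Trained networks look in the newest picture that a camera, given by its name, has taken for a name from the list of things; names that differ only in an ending like _2 or _b are one class to them, and where a whole thing is asked for, a point or a joint stands for the part that bears it (a point fixed in the world has none). Each returns a list of dicts, best first, with "score" (0 to 1); they miss things now and then, are a little off and sometimes report something else, mostly with a low value. They report only what shows in the picture. A call takes as long as a camera call. They do not tell look-alikes from the thing itself.
- arm.boxes_of(camera, thing): "rect" ([left, top, width, height] in pixels, round what is visible of it).
The state is a dict: "clock": time; "joints": joint angles; "joint_vel": joint speeds; "joint_efforts": joint torques, N m; "position": TCP position; "ee_rot": TCP orientation; "contact_force": force on the tool from outside, world axes, zero at the start; "wrist_torque": the same for the moment, N m; "gripper_width": finger opening in mm; "grasp_force": force on a finger pad.
Only numpy, scipy, OpenCV 4.12 (cv2) and the standard library are available. Lean on these libraries where they do the work, as an engineer would, in place of code of your own. Each camera call takes 0.05 s, during which the arm holds its last target. There are 200 camera calls.

## Task

One slotted stud of the frame that holds the brass relief still stands proud. Take the wooden-handled key from its stand, put its blade in that stud's slot, and, pressing gently, turn it clockwise until the stud drops fully home into its catch, flush like the other one. Then put the key back upright in its stand, and do not force anything or push the other things about.

Things in the scene. Friction and masses are not known exactly. Their poses are not given: they have to be found in the camera images.
- fixture: the hold-down fixture, fixed on the bench: a 220 x 260 mm base with a brass relief in black pitch, framed by flat aluminium bars 34 mm wide. Origin under its centre, x away from the front bar, z up; the bars' top is at z 45 mm, and its height above the bench varies from 45 to 53 mm. Studs at the two ends of the front bar: the locked one, flush, at x -85, y +105 mm, the open one at x -85, y -105 mm
- stud: the open stud: round steel head, 26 mm wide, 5.5 mm above the frame. Origin on its axis at the top of the head; x along the slot, z up. Slot 19 mm long, 5 wide, 5 deep, ends closed. Stiff to push (5 N friction, no spring); it sinks only when turned to its catch, before that it sits on a hard floor. Press with 7 to 12 N; over 35 N, press and side forces together, is too much
- stud_turn (a joint): turn of the stud, rad, growing clockwise seen from above. It starts between 0.1 and 0.35; the catch is somewhere between 1.0 and 1.6 (not visible), about 0.1 rad wide, and the head falls in only if pressed there. The end stop is at 2.0. Turning takes about 0.04 N m
- stud_drop (a joint): how far the stud has sunk, m: 0 at the start, 0.005 fully home in its catch (the head is then 0.5 mm above the frame); it stays down and no longer turns more than 0.1 rad
- key: the key, 88 mm long, 90 g, standing in its stand. Origin at the middle of the blade's lower edge, z up to the handle. Blade 14 mm (along x) x 3 mm (along y), 8 mm long; round shank of 12 mm diameter up to z 44; collar of 28 mm diameter from z 44 to 48; flat wooden handle 30 mm (x) x 14 mm (y) from z 48 to 88 mm
- key_grip (a point): the point to grip on the key's handle, on its axis 72 mm above the blade's edge; pinch across the 14 mm thickness (key y)
- stand_mouth (a point): centre of the mouth of the stand's square 18 mm hole, in the top of a fixed wooden block 70 x 70 mm and 50 mm tall; the hole goes through to the bench. At the start the key hangs by its collar in the middle of it, blade down, its blade edge 44 mm below the mouth
- punch_rack: bystander, fixed: a wooden block 70 x 90 x 40 mm with short steel punches standing in it up to 77 mm above the bench; it and the stand can change places
- punch_a: bystander: a square steel punch, 95 mm long, lying on the brass relief
- punch_b: bystander: another square steel punch, 95 mm long, lying on the brass relief
- hammer: bystander: chasing hammer, 260 mm long, lying to the left
- wax_jar: bystander: glass jar, 64 mm wide, 60 mm tall
- offcut: bystander: flat piece of brass, 85 x 50 mm, 4 mm thick
- pencil: bystander: pencil, 150 mm long
Things that resemble listed ones, but are neither listed nor needed, are in the scene too. Of the things that look like the key, the smallest one is meant.

How it is judged:
By the outcome, as a careful person would: the job done as asked, in the order asked, and still so for the second after the job is handed in, with the robot touching nothing.
It also fails if it takes over 72 s, if anything falls off the work surface, if the arm or the gripper's body presses on something with over 40 N, if the wrist force passes 120 N, or if a joint passes its speed limit or range.

## Working session

There is one attempt and no reset: what is moved stays moved. The work goes in short steps, Python scripts to look and compute and a tool call to move; the robot and the scene stay as the last step left them, time stands still between calls to the robot, and variables do not carry over. Pictures are saved under pics/ and viewed, at most 10 in all, crops included, and the job is handed in when it is done.

Besides the shell and the picture viewer there is one more tool, called after "Call:" as name(argument=value, ...), one argument or row to a line, values as JSON. send_rows: Moves the arm, as the interface text tells. Its arguments: {"type":"object","properties":{"targets":{"type":"array"}},"required":["targets"]}

```bash
mkdir -p pics; cat > h.py <<'E'
import numpy as np, cv2
from bench import arm
def cam(n):
    m=arm.camera_model(n); K=np.array([[m["fx"],0,m["cx"]],[0,m["fy"],m["cy"]],[0,0,1.]])
    return K,np.array(m["distortion"],float),np.array(m["cam_to_world"],float)
def ray(n,uv):
    K,d,T=cam(n); p=cv2.undistortPoints(np.array(uv,float).reshape(-1,1,2),K,d).reshape(-1,2)
    return np.c_[p,np.ones(len(p))]@T[:3,:3].T, T[:3,3]
def at_z(n,uv,z):
    r,o=ray(n,uv); return o+r*((z-o[2])/r[:,2])[:,None]
def cloud(n,dep):
    h,w=dep.shape; u,v=np.meshgrid(np.arange(w),np.arange(h))
    r,o=ray(n,np.stack([u,v],-1).reshape(-1,2)); return (o+r*dep.reshape(-1,1)).reshape(h,w,3)
def proj(n,P):
    K,d,T=cam(n); W=np.linalg.inv(T); return cv2.projectPoints(np.array(P,float).reshape(-1,3),cv2.Rodrigues(W[:3,:3])[0],W[:3,3],K,d)[0].reshape(-1,2)
E
python3 - <<'E'
from h import *
s=arm.read_state(); print({k:np.round(v,3) for k,v in s.items()})
for n in("top","side"):
    im,d=arm.get_image(n); cv2.imwrite(f"pics/{n}0.png",im[...,::-1]); np.save(f"{n}0.npy",d)
    K,_,T=cam(n); print(n,K[0,0],T.round(3).tolist())
    for t in("key","stud","fixture","punch_rack"):
        for b in arm.boxes_of(n,t)[:4]: print(t,np.round(b["rect"]),round(b["score"],2))
E
```

```text
{'clock': np.float64(0.0), 'joints': array([ 1.435e+00,  3.860e-01,  7.000e-03, -1.000e-03, -1.194e+00,
       -2.590e-01]), 'joint_vel': array([ 0.001, -0.001, -0.001,  0.001, -0.   , -0.   ]), 'joint_efforts': array([ 1.0000e-03, -3.9229e+01,  1.8840e+01,  4.1860e+00, -5.0000e-03,
       -0.0000e+00]), 'position': array([240.126, 576.374, 230.204]), 'ee_rot': array([ 0.981, -0.196, -0.   ,  0.001]), 'contact_force': array([ 0.139,  0.317, -0.269]), 'wrist_torque': array([ 0.037, -0.069, -0.036]), 'grasp_force': np.float64(0.0), 'gripper_width': np.float64(85.634)}
top 409.94096310597246 [[-0.118, -0.968, 0.223, 259.143], [-0.993, 0.116, -0.021, 26.887], [-0.006, -0.224, -0.975, 1303.133], [0.0, 0.0, 0.0, 1.0]]
key [372. 217.  34.  32.] 0.72
key [127. 233.  21.  16.] 0.71
key [143. 266.  17.  18.] 0.59
key [168. 236.  10.  13.] 0.5
stud [165. 233.  28.  28.] 0.52
fixture [245. 166.  87.  74.] 0.91
punch_rack [372. 218.  31.  29.] 0.8
side 493.18366172419394 [[-0.975, -0.119, 0.188, 248.726], [-0.223, 0.559, -0.798, 1100.704], [-0.01, -0.82, -0.572, 843.355], [0.0, 0.0, 0.0, 1.0]]
key [283. 289.  20.  51.] 0.97
key [223. 296.  24.  50.] 0.8
key [248. 276.  15.  22.] 0.71
stud [297. 184.   6.  10.] 0.38
fixture [198. 172. 112.  78.] 0.63
punch_rack [255. 144.  21.   8.] 0.7
punch_rack [309. 146.  19.  25.] 0.66
```

```bash
python3 - <<'E'
import cv2
a=cv2.imread("pics/top0.png");cv2.imwrite("pics/t1.png",cv2.resize(a[130:330,100:440],(800,470),interpolation=cv2.INTER_CUBIC))
a=cv2.imread("pics/side0.png");cv2.imwrite("pics/s1.png",cv2.resize(a[130:350,150:440],(790,600),interpolation=cv2.INTER_CUBIC))
E
```

```text
(no output)
```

View pics/t1.png

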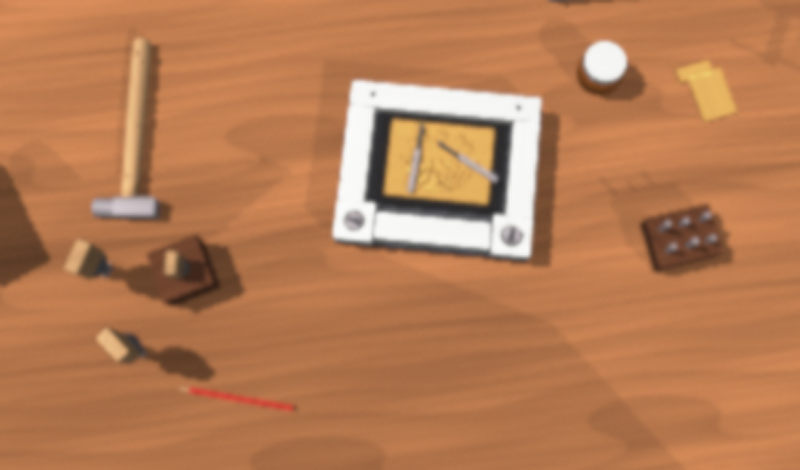

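View pics/s1.png

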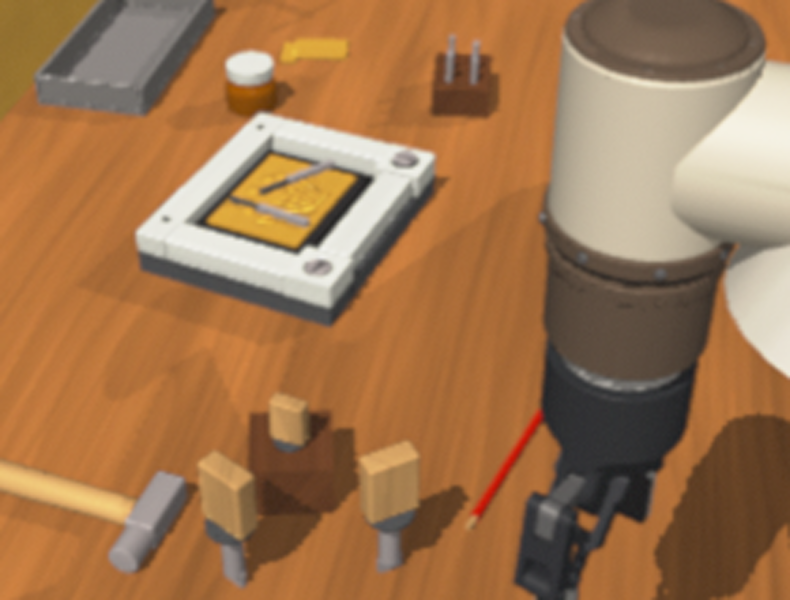

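Key candidates in the top view: (135,240) and (150,277) both stand free on the bench with larger handles. The third, at (174,242) top and (256,284) side, is the smallest and hangs in the stand block, so it is the one meant. The studs are at (250,223), locked, and (318,230), open on the right. I'll measure and confirm with one crop.

```bash
python3 - <<'E'
from h import *
T=np.load("top0.npy");S=np.load("side0.npy")
ct=cloud("top",T);cs=cloud("side",S)
def rep(nm,P,z0,z1):
    q=P[(P[:,2]>z0)&(P[:,2]<z1)]
    if len(q)<4: print(nm,len(q));return
    r=cv2.minAreaRect(q[:,:2].astype(np.float32)); print(nm,len(q),q.mean(0).round(1),np.round(r[0],1),np.round(r[1],1),round(r[2],1))
def win(c,x,y,r):
    P=c.reshape(-1,3); return P[(abs(P[:,0]-x)<r)&(abs(P[:,1]-y)<r)]
k=at_z("top",[[174,240]],94)[0]; print("key top guess",k, at_z("side",[[256,279]],94)[0])
for n,c in(("top",ct),("side",cs)):
    W=win(c,k[0],k[1],60)
    rep(n+" handle",W,75,105); rep(n+" handletop",W,88,105); rep(n+" block",W,44,54)
b=at_z("top",[[317.6,230],[250.5,223.5]],50);print("studs",b.round(1), at_z("side",[[298,188],[266.5,228]],50).round(1))
for n,c in(("top",ct),("side",cs)):
  for p in b:
    W=win(c,p[0],p[1],10);print(n,"stud z",np.percentile(W[:,2],[10,50,90]).round(1))
# fixture outline
P=ct[150:260,225:345].reshape(-1,3);rep("fix",P,40,60);print(np.percentile(P[:,2],[50,75,90]))
P=cs[165:260,190:325].reshape(-1,3);rep("fix s",P,40,60)
# zooms, composite
a=cv2.imread("pics/top0.png");s=cv2.imread("pics/side0.png")
f=lambda im,u,v,r:cv2.resize(im[v-r:v+r,u-r:u+r],(390,290) if 0 else (295,295),interpolation=cv2.INTER_CUBIC)
cv2.imwrite("pics/z1.png",np.vstack([np.hstack([f(a,172,243,22),f(s,256,290,28)]),np.hstack([f(a,317,230,13),f(s,298,188,14)])]))
E
```

```text
key top guess [494.84186023 321.5932468   94.        ] [489.74996699 335.08815074  94.        ]
top handle 56 [488.9 325.8  91.3] [489.6 326.1] [15.4 29.7] 75.4
top handletop 43 [489.7 326.5  93.2] [489.6 326.1] [15.4 29.6] 75.4
top block 399 [488.5 326.   48.7] [490.1 327.4] [71.5 69.4] 16.6
side handle 140 [492.3 333.2  88.3] [493.2 331. ] [16.4 31.6] 79.6
side handletop 84 [492.5 331.6  92.8] [493. 330.] [14.6 31.3] 78.5
side block 567 [491.  337.8  50. ] [493.6 329.9] [69.2 77.5] 14.0
studs [[ 481.9 -114.6   50. ]
 [ 527.3   90.5   50. ]] [[ 485.4 -114.9   50. ]
 [ 528.5   95.3   50. ]]
top stud z [44.7 53.2 55.8]
top stud z [43.6 48.9 51.9]
side stud z [51.9 55.1 56.4]
side stud z [47.4 49.6 52.3]
fix 3215 [586.6 -29.   47.7] [587.8 -28.6] [260.6 221.3] 77.4
[ 1.99262702 39.81720302 48.87960138]
fix s 2890 [590.1 -12.4  47.9] [589.8 -27.3] [268.4 223.8] 77.6
```

View pics/z1.png

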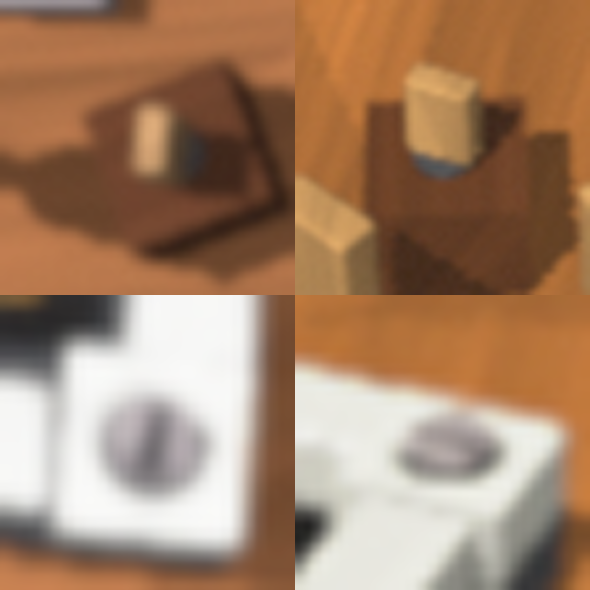

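The crop confirms it: the small key hangs in the block with its collar on top, handle centre about (490,328) and long axis about -13°. The open stud is proud at top (318,230), about (483,-113), with its slot nearly along image-vertical. I'm moving above the key now.

Call:
send_rows(
  targets=[
    {"x": 3.26,"y": 1.33,"gripper": 0},
    {"x": 3.26,"y": 1.33,"gripper": 0},
    {"x": 3.26,"y": 1.33,"gripper": 0},
    {"x": 3.26,"y": 1.33,"gripper": 0},
    {"x": 3.26,"y": 1.33,"gripper": 0},
  ],
)

```text
$.targets[0]: bad value
```

Call:
send_rows(
  targets=[
    {"x": 3.26,"y": 1.33,"gripper": 0},
    {"x": 3.26,"y": 1.33,"gripper": 0},
    {"x": 3.26,"y": 1.33,"gripper": 0},
    {"x": 3.26,"y": 1.33,"gripper": 0},
    {"x": 3.26,"y": 1.33,"gripper": 0},
  ],
)

```text
$.targets[0]: bad value
```

Call:
send_rows(
  targets=[
    {"az": -4.8,"gripper": 0},
    {"az": -4.8,"gripper": 0},
    {"z": 3,"gripper": 0},
    {"gripper": 0},
    {"gripper": 0},
  ],
)

```text
$.targets[0]: bad value
```

```bash
cat >> h.py <<'E'
def togo(p,yaw):
    "remaining tool shift (cm) to p, then az (deg) to tool-x yaw"
    from scipy.spatial.transform import Rotation as R
    s=arm.read_state(); r=R.from_quat(s["ee_rot"]); M=r.as_matrix(); y=np.degrees(np.arctan2(M[1,0],M[0,0]))
    print("t %.2f pos %s yaw %.1f tiltz %s F %s w %.1f g %.1f"%(s["clock"],np.round(s["position"],1),y,M[:,2].round(3),np.round(s["contact_force"],1),s["gripper_width"],s["grasp_force"]))
    print("shift cm",(M.T@(np.array(p)-s["position"])/10).round(2),"az",round((y-yaw+180)%360-180,1))
E
python3 - <<'E'
from h import *
togo([490.5,328,59],-13)
# slot direction: darkness-weighted fit in the rectified (z=55) stud patch
s0=np.array([483,-113.5])
for n in("top","side"):
    im=cv2.imread(f"pics/{n}0.png").astype(np.float32).mean(2)
    N=61;g=np.linspace(-15,15,N);X,Y=np.meshgrid(g,g)  # X world x, Y world y
    P=np.c_[X.ravel()+s0[0],Y.ravel()+s0[1],np.full(X.size,55.)]
    uv=proj(n,P).astype(np.float32); I=cv2.remap(im,uv[:,0].reshape(N,N),uv[:,1].reshape(N,N),cv2.INTER_CUBIC)
    from scipy.ndimage import map_coordinates
    best=[]
    for cx in np.arange(-4,4.1,1):
      for cy in np.arange(-4,4.1,1):
        for a in range(-90,90,2):
            t=np.radians(a);l=np.linspace(-8,8,17)
            f=lambda o:map_coordinates(I,[(cy+l*np.sin(t)+o*np.cos(t)+15)*2,(cx+l*np.cos(t)-o*np.sin(t)+15)*2],order=1).mean()
            best.append((.5*(f(-5)+f(5))-f(0),s0[0]+cx,s0[1]+cy,a))
    best.sort(reverse=True);print(n,np.round(best[:6],1).tolist())
    # dark blob (head) centre on white bar
    m=(I<np.percentile(I,95)*.8);print(n,"head",X[m].mean()+s0[0],Y[m].mean()+s0[1],m.sum()*.25)
    cv2.imwrite(f"pics/slot_{n}.png",cv2.resize(np.clip(I,0,255).astype(np.uint8),(390,390)))
a=[cv2.imread(f"pics/slot_{n}.png") for n in("top","side")];cv2.imwrite("pics/slot.png",np.hstack(a))
E
```

```text
t 0.50 pos [240.3 576.9 231.3] yaw -22.6 tiltz [-0. -0. -1.] F [-0.2  0.2  0.2] w 85.3 g 0.0
shift cm [32.67 13.35 17.23] az -9.6
top [[40.7, 484.0, -113.5, -20.0], [40.6, 484.0, -113.5, -18.0], [40.6, 485.0, -113.5, -18.0], [40.6, 485.0, -113.5, -20.0], [40.5, 484.0, -113.5, -22.0], [40.4, 485.0, -113.5, -22.0]]
top head 480.9103389103389 -112.28571428571429 582.75
side [[17.5, 479.0, -110.5, -38.0], [17.5, 479.0, -110.5, -40.0], [17.5, 479.0, -110.5, -36.0], [17.5, 479.0, -110.5, -42.0], [17.4, 479.0, -110.5, -44.0], [17.3, 479.0, -110.5, -34.0]]
side head 482.18479776847977 -108.45002324500233 537.75
```

View pics/slot.png

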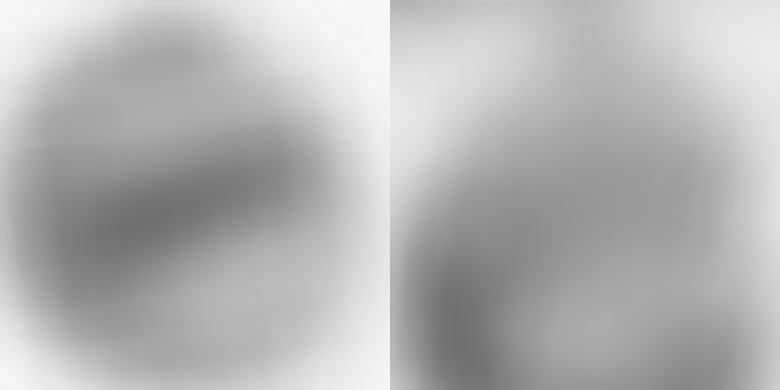

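The rectified top patch (left half) shows the dark slot running from (60,250) to (320,150), which is about -20° in the world, centred near (482.5,-113). The rows were refused, so I'll give all seven fields.

Call:
send_rows(
  targets=[
    {"x": 3.26,"y": 1.33,"z": 0,"ax": 0,"ay": 0,"az": 0,"gripper": 0},
    {"x": 3.26,"y": 1.33,"z": 0,"ax": 0,"ay": 0,"az": 0,"gripper": 0},
    {"x": 3.26,"y": 1.33,"z": 0,"ax": 0,"ay": 0,"az": 0,"gripper": 0},
    {"x": 3.26,"y": 1.33,"z": 0,"ax": 0,"ay": 0,"az": 0,"gripper": 0},
    {"x": 3.26,"y": 1.33,"z": 0,"ax": 0,"ay": 0,"az": 0,"gripper": 0},
  ],
)

```text
clock: 0.92
position: [366.1, 451.6, 231.5]
ee_rot: [0.981, -0.196, 0.0, -0.0]
contact_force: [0.2, 0.3, 0.4]
gripper_width: 42.8
grasp_force: 0.0
```

Call:
send_rows(
  targets=[
    {"x": 3.26,"y": 1.33,"z": 0,"ax": 0,"ay": 0,"az": 0,"gripper": 0},
    {"x": 3.26,"y": 1.33,"z": 0,"ax": 0,"ay": 0,"az": 0,"gripper": 0},
    {"x": 3.26,"y": 1.33,"z": 0,"ax": 0,"ay": 0,"az": 0,"gripper": 0},
    {"x": 3.26,"y": 1.33,"z": 0,"ax": 0,"ay": 0,"az": 0,"gripper": 0},
    {"x": 3.26,"y": 1.33,"z": 0,"ax": 0,"ay": 0,"az": 0,"gripper": 0},
  ],
)

```text
clock: 1.33
position: [491.1, 327.4, 231.6]
ee_rot: [0.981, -0.196, 0.0, -0.0]
contact_force: [0.2, 0.7, 0.0]
gripper_width: 42.8
grasp_force: 0.0
```

Call:
send_rows(
  targets=[
    {"x": 0,"y": 0,"z": 0,"ax": 0,"ay": 0,"az": -4.8,"gripper": 0},
    {"x": 0,"y": 0,"z": 0,"ax": 0,"ay": 0,"az": -4.8,"gripper": 0},
    {"x": 0,"y": 0,"z": 4,"ax": 0,"ay": 0,"az": 0,"gripper": 0},
    {"x": 0,"y": 0,"z": 4,"ax": 0,"ay": 0,"az": 0,"gripper": 0},
    {"x": 0,"y": 0,"z": 0,"ax": 0,"ay": 0,"az": 0,"gripper": 0},
  ],
)

```text
clock: 1.75
position: [486.0, 325.0, 143.7]
ee_rot: [0.993, -0.115, -0.006, 0.006]
contact_force: [-0.7, -1.3, -2.0]
gripper_width: 42.6
grasp_force: 0.0
```

```bash
python3 - <<'E'
from h import *
togo([491,328,59],-13)
im,d=arm.get_image("side");cv2.imwrite("pics/side1.png",im[...,::-1])
t=cv2.resize(im[180:340,160:360,::-1],(750,600),interpolation=cv2.INTER_CUBIC);cv2.imwrite("pics/s2.png",t)
E
```

```text
t 1.75 pos [486.  325.  143.7] yaw -13.2 tiltz [-0.012 -0.01  -1.   ] F [-0.7 -1.3 -2. ] w 42.6 g 0.0
shift cm [ 0.5  -0.51  8.46] az -0.2
```

View pics/s2.png

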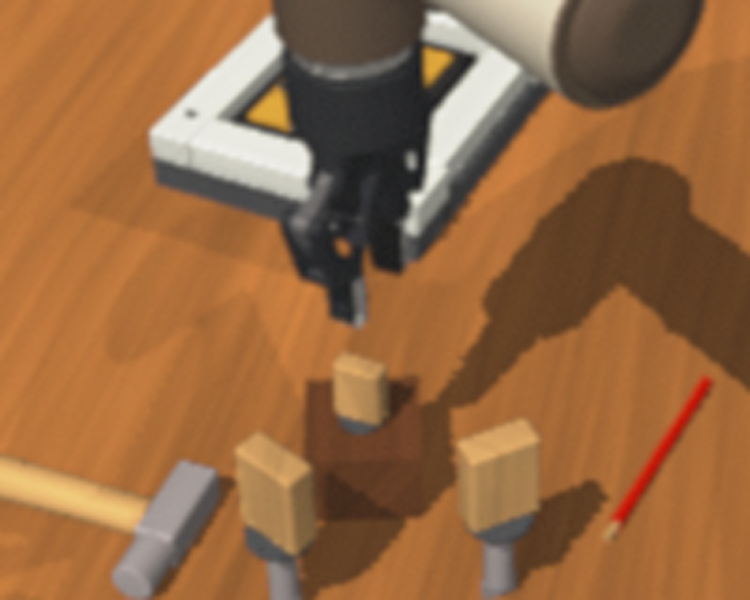

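The open fingers (crop (355,320)) stand straight above the small key's handle (crop (360,385)), clear of both decoys. I'll go down in part and settle.

Call:
send_rows(
  targets=[
    {"x": 0,"y": 0,"z": 2,"ax": 0,"ay": 0,"az": 0,"gripper": 0},
    {"x": 0,"y": 0,"z": 2,"ax": 0,"ay": 0,"az": 0,"gripper": 0},
    {"x": 0,"y": 0,"z": 0.5,"ax": 0,"ay": 0,"az": 0,"gripper": 0},
    {"x": 0,"y": 0,"z": 0,"ax": 0,"ay": 0,"az": 0,"gripper": 0},
    {"x": 0,"y": 0,"z": 0,"ax": 0,"ay": 0,"az": 0,"gripper": 0},
  ],
)

```text
clock: 2.22
position: [491.2, 329.7, 108.4]
ee_rot: [0.994, -0.113, 0.001, -0.001]
contact_force: [0.5, 0.4, 0.1]
gripper_width: 42.8
grasp_force: 0.0
```

```bash
python3 - <<'E'
from h import *
im,d=arm.get_image("top")
togo([491,328,59],-13)
cv2.imwrite("pics/top2.png",im[...,::-1])
# gripper body/finger/handle seen? all cloud near the key
P=cloud("top",d).reshape(-1,3)
s,_=arm.get_image("side");S=cloud("side",_).reshape(-1,3)
for n,c in(("top",P),("side",S)):
    q=c[(abs(c[:,0]-491)<70)&(abs(c[:,1]-328)<70)]
    for z in(97,110,130,160,190): 
        w=q[(q[:,2]>z)&(q[:,2]<z+20)]
        if len(w)>3: print(n,z,len(w),w.min(0).round(),w.max(0).round())
a=cv2.resize(im[200:290,120:220,::-1],(400,360),interpolation=cv2.INTER_CUBIC);b=cv2.resize(s[240:330,210:310,::-1],(400,360),interpolation=cv2.INTER_CUBIC)
cv2.imwrite("pics/g2.png",np.hstack([a,b]))
E
```

```text
t 2.27 pos [491.3 329.9 108.6] yaw -13.0 tiltz [ 0.003  0.002 -1.   ] F [ 0.3 -0.8 -0.2] w 42.5 g 0.0
shift cm [0.   0.2  4.96] az 0.0
top 160 26 [465. 277. 161.] [499. 315. 180.]
top 190 35 [462. 263. 192.] [488. 310. 209.]
side 97 26 [476. 305. 111.] [501. 360. 117.]
side 110 111 [475. 305. 111.] [506. 367. 130.]
side 130 114 [475. 304. 130.] [505. 368. 150.]
side 160 202 [468. 277. 160.] [515. 389. 180.]
side 190 233 [464. 267. 190.] [517. 397. 210.]
```

View pics/g2.png

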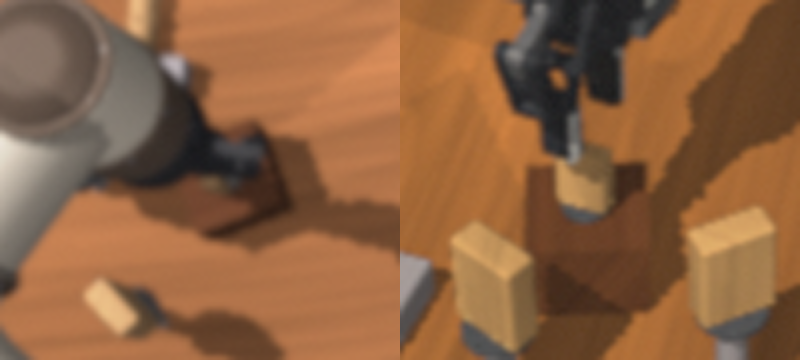

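The fingers straddle the handle: in the right half the front pad is at (570,140) with the handle below at (585,185). I'll go down and close.

Call:
send_rows(
  targets=[
    {"x": 0,"y": 0.15,"z": 1.2,"ax": 0,"ay": 0,"az": 0,"gripper": 0},
    {"x": 0,"y": 0,"z": 1.2,"ax": 0,"ay": 0,"az": 0,"gripper": 0},
    {"x": 0,"y": 0,"z": 1.2,"ax": 0,"ay": 0,"az": 0,"gripper": 0},
    {"x": 0,"y": 0,"z": 1.1,"ax": 0,"ay": 0,"az": 0,"gripper": 0},
    {"x": 0,"y": 0,"z": 0,"ax": 0,"ay": 0,"az": 0,"gripper": 0},
  ],
)

```text
clock: 2.73
position: [489.1, 326.7, 58.1]
ee_rot: [0.994, -0.114, -0.001, 0.001]
contact_force: [-0.7, 0.2, -0.3]
gripper_width: 42.8
grasp_force: 0.0
```

Call:
send_rows(
  targets=[
    {"x": 0,"y": 0,"z": 0,"ax": 0,"ay": 0,"az": 0,"gripper": 0},
    {"x": 0,"y": 0,"z": 0,"ax": 0,"ay": 0,"az": 0,"gripper": 0.3},
    {"x": 0,"y": 0,"z": 0,"ax": 0,"ay": 0,"az": 0,"gripper": 0.4},
    {"x": 0,"y": 0,"z": 0,"ax": 0,"ay": 0,"az": 0,"gripper": 0.5},
    {"x": 0,"y": 0,"z": 0,"ax": 0,"ay": 0,"az": 0,"gripper": 0.55},
  ],
)

```text
clock: 3.15
position: [490.1, 327.6, 59.9]
ee_rot: [0.994, -0.113, 0.0, -0.0]
contact_force: [0.3, 0.4, 0.1]
gripper_width: 19.2
grasp_force: 0.2
```

Call:
send_rows(
  targets=[
    {"x": 0,"y": 0,"z": 0,"ax": 0,"ay": 0,"az": 0,"gripper": 0.6},
    {"x": 0,"y": 0,"z": 0,"ax": 0,"ay": 0,"az": 0,"gripper": 0.65},
    {"x": 0,"y": 0,"z": 0,"ax": 0,"ay": 0,"az": 0,"gripper": 0.7},
    {"x": 0,"y": 0,"z": 0,"ax": 0,"ay": 0,"az": 0,"gripper": 1},
    {"x": 0,"y": 0,"z": 0,"ax": 0,"ay": 0,"az": 0,"gripper": 1},
  ],
)

```text
clock: 3.57
position: [490.2, 327.8, 59.9]
ee_rot: [0.994, -0.113, 0.001, -0.001]
contact_force: [0.4, 1.7, 2.9]
gripper_width: 13.3
grasp_force: 58.5
```

```bash
python3 - <<'E'
from h import *
togo([491,328,59],-13)
E
```

```text
t 3.57 pos [490.2 327.8  59.9] yaw -13.0 tiltz [ 0.001  0.001 -1.   ] F [0.4 1.7 2.9] w 13.3 g 58.5
shift cm [ 0.07 -0.03  0.09] az -0.0
```

Call:
send_rows(
  targets=[
    {"x": 0,"y": 0,"z": -0.7,"ax": 0,"ay": 0,"az": 0,"gripper": 1},
    {"x": 0,"y": 0,"z": -1.2,"ax": 0,"ay": 0,"az": 0,"gripper": 1},
    {"x": 0,"y": 0,"z": -2.4,"ax": 0,"ay": 0,"az": 0,"gripper": 1},
    {"x": 0,"y": 0,"z": -2.4,"ax": 0,"ay": 0,"az": 0,"gripper": 1},
    {"x": 0,"y": 0,"z": -2.4,"ax": 0,"ay": 0,"az": 0,"gripper": 1},
  ],
)

```text
clock: 3.98
position: [489.0, 326.3, 150.5]
ee_rot: [0.994, -0.114, -0.001, 0.001]
contact_force: [0.5, 0.3, -0.8]
gripper_width: 13.2
grasp_force: 59.4
```

Call:
send_rows(
  targets=[
    {"x": 0.4,"y": 2,"z": 0,"ax": 0,"ay": 0,"az": 0,"gripper": 1},
    {"x": 0.8,"y": 3.9,"z": 0,"ax": 0,"ay": 0,"az": 0,"gripper": 1},
    {"x": 0.8,"y": 3.9,"z": 0,"ax": 0,"ay": 0,"az": 0,"gripper": 1},
    {"x": 0.8,"y": 3.9,"z": 0,"ax": 0,"ay": 0,"az": 0,"gripper": 1},
    {"x": 0.8,"y": 3.9,"z": 0,"ax": 0,"ay": 0,"az": 0,"gripper": 1},
  ],
)

```text
clock: 4.4
position: [483.8, 145.5, 150.0]
ee_rot: [0.994, -0.113, -0.001, 0.001]
contact_force: [0.3, 0.9, -1.7]
gripper_width: 13.1
grasp_force: 59.4
```

Call:
send_rows(
  targets=[
    {"x": 0.8,"y": 3.9,"z": 0,"ax": 0,"ay": 0,"az": 0,"gripper": 1},
    {"x": 0.8,"y": 3.9,"z": 0,"ax": 0,"ay": 0,"az": 0,"gripper": 1},
    {"x": 0.8,"y": 3.9,"z": 0,"ax": 0,"ay": 0,"az": 0,"gripper": 1},
    {"x": 0.8,"y": 3.9,"z": 0,"ax": 0,"ay": 0,"az": 0,"gripper": 1},
    {"x": 0.8,"y": 3.9,"z": 0,"ax": 0,"ay": 0,"az": 0,"gripper": 1},
  ],
)

```text
clock: 4.82
position: [478.8, -53.3, 150.2]
ee_rot: [0.994, -0.113, -0.001, 0.0]
contact_force: [1.6, 0.2, -0.3]
gripper_width: 12.8
grasp_force: 59.4
```

Call:
send_rows(
  targets=[
    {"x": 0.8,"y": 3.4,"z": 0,"ax": 0,"ay": 0,"az": 0,"gripper": 1},
    {"x": 0.7,"y": 2,"z": 0,"ax": 0,"ay": 0,"az": 0,"gripper": 1},
    {"x": 0,"y": 0,"z": 0,"ax": 0,"ay": 0,"az": 3.5,"gripper": 1},
    {"x": 0,"y": 0,"z": 0,"ax": 0,"ay": 0,"az": 3.5,"gripper": 1},
    {"x": 0,"y": 0,"z": 0,"ax": 0,"ay": 0,"az": 0,"gripper": 1},
  ],
)

```text
clock: 5.23
position: [481.6, -108.1, 149.9]
ee_rot: [0.985, -0.175, -0.001, 0.0]
contact_force: [0.1, 0.6, -0.8]
gripper_width: 13.0
grasp_force: 59.4
```

Call:
send_rows(
  targets=[
    {"x": 0,"y": 0,"z": 1.5,"ax": 0,"ay": 0,"az": 0,"gripper": 1},
    {"x": 0,"y": 0,"z": 1.5,"ax": 0,"ay": 0,"az": 0,"gripper": 1},
    {"x": 0,"y": 0,"z": 0,"ax": 0,"ay": 0,"az": 0,"gripper": 1},
    {"x": 0,"y": 0,"z": 0,"ax": 0,"ay": 0,"az": 0,"gripper": 1},
    {"x": 0,"y": 0,"z": 0,"ax": 0,"ay": 0,"az": 0,"gripper": 1},
  ],
)

```text
clock: 5.65
position: [483.0, -107.2, 120.9]
ee_rot: [0.985, -0.173, 0.0, 0.0]
contact_force: [0.7, -0.1, -0.3]
gripper_width: 13.4
grasp_force: 59.4
```

```bash
python3 - <<'E'
from h import *
im,_=arm.get_image("top"); s,_s=arm.get_image("side")
togo([482.5,-113,110],-20)
cv2.imwrite("pics/top3.png",im[...,::-1]);cv2.imwrite("pics/side3.png",s[...,::-1]);np.save("side3.npy",_s)
c=np.array(arm.read_state()["position"])
print(proj("side",[c,c-[0,0,54],[482.5,-113,55]]).round(1),proj("top",[c,c-[0,0,54],[482.5,-113,55]]).round(1))
u,v=proj("side",[482.5,-113,70])[0].astype(int)
a=cv2.resize(s[v-40:v+30,u-35:u+35,::-1],(400,400),interpolation=cv2.INTER_CUBIC)
u,v=proj("top",[482.5,-113,70])[0].astype(int)
b=cv2.resize(im[v-25:v+25,u-25:u+25,::-1],(400,400),interpolation=cv2.INTER_CUBIC)
cv2.imwrite("pics/k3.png",np.hstack([a,b]))
E
```

```text
t 5.75 pos [ 483.3 -107.1  121.2] yaw -20.0 tiltz [ 0.002 -0.    -1.   ] F [-0.1  0.1 -0.3] w 13.0 g 59.4
shift cm [0.13 0.58 1.12] az 0.0
[[298.4 168.7]
 [298.3 184.6]
 [298.9 187. ]] [[317.1 225.3]
 [315.6 228.8]
 [317.2 229.6]]
```

View pics/k3.png

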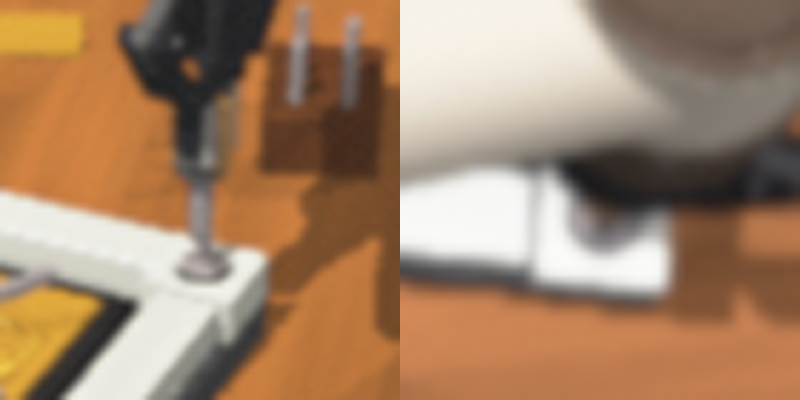

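The side view (left half) shows the blade tip at (205,250) just above the stud head at (205,265), aligned sideways to within about 1–2 mm. I'll refine with a silhouette fit of the head and the shank.

```bash
python3 - <<'E'
from h import *
from scipy.optimize import least_squares
import math
c=np.array(arm.read_state()["position"])
# bar height from a patch of front bar beside stud, both clouds
for n in("top","side"):
    C=cloud(n,np.load(f"{n}0.npy")).reshape(-1,3)
    f=np.array([588.8,-28]);t=np.radians(-12.6);L=(C[:,:2]-f)@np.array([[np.cos(t),-np.sin(t)],[np.sin(t),np.cos(t)]])
    m=(abs(L[:,0]-93)<12)&(abs(L[:,1])<80)&(C[:,2]>30); m2=(abs(L[:,1])>95)&(abs(L[:,1])<125)&(abs(L[:,0])<60)&(C[:,2]>30)
    print(n,"bar z",np.median(C[m,2]),np.median(C[m2,2]))
th=np.linspace(0,2*np.pi,40)
def blob(n,p,r):
    im=cv2.imread(f"pics/{n}0.png").astype(float).mean(2)
    u,v=proj(n,p)[0]; V,U=np.mgrid[0:420,0:560]; w=((U-u)**2+(V-v)**2<r*r)
    W=np.percentile(im[w],92); m=np.clip((W-20-im)/50,0,1)*w
    return np.array([(m*U).sum(),(m*V).sum()])/m.sum()
def model(n,x,y,z,h):
    P=[[x+13*np.cos(a),y+13*np.sin(a),zz] for a in th for zz in(z,z-h)]
    hull=cv2.convexHull(proj(n,P).astype(np.float32)); M=cv2.moments(hull); return np.array([M["m10"],M["m01"]])/M["m00"]
for nm,p,h in(("open",[482.5,-112.5,55],5.5),("locked",[528,93,50],.5)):
    for n,r in(("top",7.5),("side",7.5)):
        b=blob(n,p,r); 
        z=p[2]; s=least_squares(lambda q:model(n,q[0],q[1],z,h)-b,p[:2]).x; print(nm,n,b.round(2),s.round(1))
s=cv2.imread("pics/side3.png"); hs=cv2.cvtColor(s,cv2.COLOR_BGR2HSV)[...,1].astype(float)
for zz in(80,88,95,102,108):
    a=proj("side",[c[0],c[1],zz])[0]; v=int(round(a[1])); row=hs[v,int(a[0])-8:int(a[0])+9]; print(zz,a.round(1),row.astype(int).tolist(), s[v,int(a[0])-8:int(a[0])+9].mean(1).astype(int).tolist())
E
```

```text
top bar z 48.46161686738674 48.572527727004626
side bar z 50.0113208218699 49.51070126161579
open top [317.05 230.07] [ 481.5 -112.6]
open side [299.2 185.5] [ 483.9 -125.3]
locked top [250.2  223.33] [528.   91.4]
locked side [266.36 227.59] [529.4  93.2]
80 [298.3 180.9] [109, 130, 149, 154, 153, 129, 65, 24, 18, 53, 128, 169, 176, 173, 175, 175, 173] [151, 135, 126, 125, 126, 125, 135, 141, 137, 127, 127, 124, 120, 119, 119, 120, 123]
88 [298.3 178.5] [173, 171, 173, 174, 172, 139, 63, 22, 16, 48, 122, 166, 176, 175, 175, 175, 175] [117, 117, 118, 118, 118, 121, 136, 142, 138, 128, 129, 127, 123, 119, 119, 119, 121]
95 [298.3 176.5] [172, 172, 172, 173, 175, 142, 61, 21, 17, 40, 123, 165, 174, 172, 173, 172, 173] [116, 114, 115, 117, 115, 114, 127, 135, 126, 114, 115, 120, 122, 118, 113, 116, 115]
102 [298.4 174.4] [174, 172, 173, 173, 171, 146, 84, 23, 11, 44, 118, 159, 171, 172, 171, 173, 172] [118, 113, 110, 109, 105, 99, 94, 94, 94, 95, 104, 110, 111, 112, 111, 109, 109]
108 [298.4 172.6] [174, 172, 171, 165, 142, 104, 45, 9, 6, 26, 87, 135, 160, 168, 171, 172, 172] [122, 118, 113, 107, 101, 93, 87, 85, 83, 82, 87, 94, 104, 110, 111, 110, 109]
```

Call:
send_rows(
  targets=[
    {"x": 0.14,"y": 0.47,"z": 0,"ax": 0,"ay": 0,"az": 0,"gripper": 1},
    {"x": 0,"y": 0,"z": 0.5,"ax": 0,"ay": 0,"az": 0,"gripper": 1},
    {"x": 0,"y": 0,"z": 0.5,"ax": 0,"ay": 0,"az": 0,"gripper": 1},
    {"x": 0,"y": 0,"z": 0,"ax": 0,"ay": 0,"az": 0,"gripper": 1},
    {"x": 0,"y": 0,"z": 0,"ax": 0,"ay": 0,"az": 0,"gripper": 1},
  ],
)

```text
clock: 6.17
position: [482.0, -112.3, 109.8]
ee_rot: [0.985, -0.174, -0.001, 0.0]
contact_force: [0.6, 0.2, -0.7]
gripper_width: 12.9
grasp_force: 59.4
```

Call:
send_rows(
  targets=[
    {"x": 0,"y": 0,"z": 0.05,"ax": 0,"ay": 0,"az": 0,"gripper": 1},
    {"x": 0,"y": 0,"z": 0.05,"ax": 0,"ay": 0,"az": 0,"gripper": 1},
    {"x": 0,"y": 0,"z": 0.05,"ax": 0,"ay": 0,"az": 0,"gripper": 1},
    {"x": 0,"y": 0,"z": 0,"ax": 0,"ay": 0,"az": 0,"gripper": 1},
    {"x": 0,"y": 0,"z": 0,"ax": 0,"ay": 0,"az": 0,"gripper": 1},
  ],
)

```text
clock: 6.58
position: [482.4, -112.2, 108.8]
ee_rot: [0.985, -0.174, 0.0, 0.0]
contact_force: [0.3, -0.3, -1.1]
gripper_width: 13.0
grasp_force: 59.4
```

Call:
send_rows(
  targets=[
    {"x": 0,"y": 0,"z": 0.05,"ax": 0,"ay": 0,"az": 0,"gripper": 1},
    {"x": 0,"y": 0,"z": 0.05,"ax": 0,"ay": 0,"az": 0,"gripper": 1},
    {"x": 0,"y": 0,"z": 0,"ax": 0,"ay": 0,"az": 0,"gripper": 1},
    {"x": 0,"y": 0,"z": 0,"ax": 0,"ay": 0,"az": 0,"gripper": 1},
  ],
)

```text
clock: 6.92
position: [482.4, -112.2, 107.8]
ee_rot: [0.985, -0.174, -0.0, 0.0]
contact_force: [-0.5, 0.1, -0.8]
gripper_width: 13.4
grasp_force: 59.4
```

Call:
send_rows(
  targets=[
    {"x": 0,"y": 0,"z": 0.05,"ax": 0,"ay": 0,"az": 0,"gripper": 1},
    {"x": 0,"y": 0,"z": 0.05,"ax": 0,"ay": 0,"az": 0,"gripper": 1},
    {"x": 0,"y": 0,"z": 0,"ax": 0,"ay": 0,"az": 0,"gripper": 1},
    {"x": 0,"y": 0,"z": 0,"ax": 0,"ay": 0,"az": 0,"gripper": 1},
  ],
)

```text
clock: 7.25
position: [482.4, -112.2, 106.8]
ee_rot: [0.985, -0.174, -0.0, 0.0]
contact_force: [0.1, 0.9, -0.8]
gripper_width: 13.1
grasp_force: 59.4
```

Call:
send_rows(
  targets=[
    {"x": 0,"y": 0,"z": 0.05,"ax": 0,"ay": 0,"az": 0,"gripper": 1},
    {"x": 0,"y": 0,"z": 0.05,"ax": 0,"ay": 0,"az": 0,"gripper": 1},
    {"x": 0,"y": 0,"z": 0,"ax": 0,"ay": 0,"az": 0,"gripper": 1},
    {"x": 0,"y": 0,"z": 0,"ax": 0,"ay": 0,"az": 0,"gripper": 1},
  ],
)

```text
clock: 7.58
position: [482.4, -112.2, 105.8]
ee_rot: [0.985, -0.174, -0.0, 0.0]
contact_force: [0.4, 0.3, -1.3]
gripper_width: 13.1
grasp_force: 59.4
```

Call:
send_rows(
  targets=[
    {"x": 0,"y": 0,"z": 0.05,"ax": 0,"ay": 0,"az": 0,"gripper": 1},
    {"x": 0,"y": 0,"z": 0.05,"ax": 0,"ay": 0,"az": 0,"gripper": 1},
    {"x": 0,"y": 0,"z": 0,"ax": 0,"ay": 0,"az": 0,"gripper": 1},
    {"x": 0,"y": 0,"z": 0,"ax": 0,"ay": 0,"az": 0,"gripper": 1},
  ],
)

```text
clock: 7.92
position: [482.4, -112.2, 104.8]
ee_rot: [0.985, -0.174, -0.0, -0.0]
contact_force: [-0.2, 1.0, 0.8]
gripper_width: 13.4
grasp_force: 59.4
```

Call:
send_rows(
  targets=[
    {"x": 0,"y": 0,"z": 0.05,"ax": 0,"ay": 0,"az": 0,"gripper": 1},
    {"x": 0,"y": 0,"z": 0,"ax": 0,"ay": 0,"az": 0,"gripper": 1},
    {"x": 0,"y": 0,"z": 0,"ax": 0,"ay": 0,"az": 0,"gripper": 1},
  ],
)

```text
clock: 8.17
position: [482.5, -112.2, 104.4]
ee_rot: [0.985, -0.174, 0.0, -0.0]
contact_force: [0.3, 0.5, -0.5]
gripper_width: 13.2
grasp_force: 59.6
```

Call:
send_rows(
  targets=[
    {"x": 0,"y": 0,"z": 0.03,"ax": 0,"ay": 0,"az": 0,"gripper": 1},
    {"x": 0,"y": 0,"z": 0,"ax": 0,"ay": 0,"az": 0,"gripper": 1},
    {"x": 0,"y": 0,"z": 0,"ax": 0,"ay": 0,"az": 0,"gripper": 1},
  ],
)

```text
clock: 8.42
position: [482.5, -112.2, 104.3]
ee_rot: [0.985, -0.174, 0.0, 0.0]
contact_force: [-0.8, -0.2, 2.5]
gripper_width: 13.2
grasp_force: 59.7
```

Call:
send_rows(
  targets=[
    {"x": 0,"y": 0,"z": 0.03,"ax": 0,"ay": 0,"az": 0,"gripper": 1},
    {"x": 0,"y": 0,"z": 0,"ax": 0,"ay": 0,"az": 0,"gripper": 1},
    {"x": 0,"y": 0,"z": 0,"ax": 0,"ay": 0,"az": 0,"gripper": 1},
  ],
)

```text
clock: 8.67
position: [482.6, -112.2, 104.2]
ee_rot: [0.985, -0.174, 0.0, 0.0]
contact_force: [-1.0, 1.0, 5.4]
gripper_width: 13.1
grasp_force: 60.1
```

Call:
send_rows(
  targets=[
    {"x": 0,"y": 0.1,"z": 0,"ax": 0,"ay": 0,"az": 0,"gripper": 1},
    {"x": 0,"y": 0.1,"z": 0,"ax": 0,"ay": 0,"az": 0,"gripper": 1},
    {"x": 0,"y": 0,"z": 0,"ax": 0,"ay": 0,"az": 0,"gripper": 1},
    {"x": 0,"y": 0,"z": 0,"ax": 0,"ay": 0,"az": 0,"gripper": 1},
  ],
)

```text
clock: 9.0
position: [482.4, -112.9, 104.1]
ee_rot: [0.985, -0.174, 0.001, -0.001]
contact_force: [-2.4, 5.1, 5.3]
gripper_width: 13.2
grasp_force: 60.4
```

Call:
send_rows(
  targets=[
    {"x": 0,"y": -0.1,"z": 0,"ax": 0,"ay": 0,"az": 0,"gripper": 1},
    {"x": 0,"y": -0.15,"z": 0,"ax": 0,"ay": 0,"az": 0,"gripper": 1},
    {"x": 0,"y": -0.15,"z": 0,"ax": 0,"ay": 0,"az": 0,"gripper": 1},
    {"x": 0,"y": 0,"z": 0,"ax": 0,"ay": 0,"az": 0,"gripper": 1},
    {"x": 0,"y": 0,"z": 0,"ax": 0,"ay": 0,"az": 0,"gripper": 1},
  ],
)

```text
clock: 9.42
position: [483.1, -110.9, 104.1]
ee_rot: [0.985, -0.174, -0.0, 0.001]
contact_force: [-1.2, -1.5, 5.3]
gripper_width: 13.0
grasp_force: 60.5
```

Call:
send_rows(
  targets=[
    {"x": 0,"y": 0.16,"z": 0,"ax": 0,"ay": 0,"az": 0,"gripper": 1},
    {"x": 0.15,"y": 0,"z": 0,"ax": 0,"ay": 0,"az": 0,"gripper": 1},
    {"x": 0.15,"y": 0,"z": 0,"ax": 0,"ay": 0,"az": 0,"gripper": 1},
    {"x": 0,"y": 0,"z": 0,"ax": 0,"ay": 0,"az": 0,"gripper": 1},
    {"x": 0,"y": 0,"z": 0,"ax": 0,"ay": 0,"az": 0,"gripper": 1},
  ],
)

```text
clock: 9.83
position: [484.1, -112.5, 103.8]
ee_rot: [0.985, -0.174, -0.001, -0.0]
contact_force: [-4.0, 3.3, 8.7]
gripper_width: 13.0
grasp_force: 60.9
```

Call:
send_rows(
  targets=[
    {"x": -0.2,"y": 0,"z": 0,"ax": 0,"ay": 0,"az": 0,"gripper": 1},
    {"x": -0.2,"y": 0,"z": 0,"ax": 0,"ay": 0,"az": 0,"gripper": 1},
    {"x": -0.2,"y": 0,"z": 0,"ax": 0,"ay": 0,"az": 0,"gripper": 1},
    {"x": 0,"y": 0,"z": 0,"ax": 0,"ay": 0,"az": 0,"gripper": 1},
    {"x": 0,"y": 0,"z": 0,"ax": 0,"ay": 0,"az": 0,"gripper": 1},
  ],
)

```text
clock: 10.25
position: [480.5, -110.7, 103.9]
ee_rot: [0.985, -0.174, 0.001, -0.0]
contact_force: [1.2, -0.1, 3.3]
gripper_width: 13.2
grasp_force: 59.9
```

Call:
send_rows(
  targets=[
    {"x": 0.22,"y": 0,"z": 0.04,"ax": 0,"ay": 0,"az": 0,"gripper": 1},
    {"x": 0,"y": 0,"z": 0,"ax": 0,"ay": 0,"az": 0,"gripper": 1},
    {"x": 0,"y": 0,"z": 0,"ax": 0,"ay": 0,"az": 0,"gripper": 1},
    {"x": 0,"y": 0,"z": 0,"ax": 0,"ay": 0,"az": 0,"gripper": 1},
  ],
)

```text
clock: 10.58
position: [481.1, -111.1, 103.7]
ee_rot: [0.985, -0.174, -0.001, -0.0]
contact_force: [-1.5, 2.5, 9.1]
gripper_width: 13.3
grasp_force: 60.9
```

```bash
python3 - <<'E'
from h import *
togo([482,-112,104],-20); print(arm.read_state()["wrist_torque"], arm.read_state()["joints"])
E
```

```text
t 10.58 pos [ 481.1 -111.1  103.7] yaw -20.0 tiltz [-0.002  0.001 -1.   ] F [-1.5  2.5  9.1] w 13.3 g 60.9
shift cm [ 0.12  0.05 -0.03] az -0.0
[1.15515274 0.67157785 0.01673271] [ 1.02110334e-01  3.04505057e-01 -4.79894598e-01 -1.08744070e-03
 -7.88258800e-01  1.11990848e+00]
```

Call:
send_rows(
  targets=[
    {"x": 0,"y": 0,"z": 0,"ax": 0,"ay": 0,"az": 3,"gripper": 1},
    {"x": 0,"y": 0,"z": 0,"ax": 0,"ay": 0,"az": 3,"gripper": 1},
    {"x": 0,"y": 0,"z": 0,"ax": 0,"ay": 0,"az": 3,"gripper": 1},
    {"x": 0,"y": 0,"z": 0,"ax": 0,"ay": 0,"az": 3,"gripper": 1},
    {"x": 0,"y": 0,"z": 0,"ax": 0,"ay": 0,"az": 3,"gripper": 1},
  ],
)

```text
clock: 11.0
position: [481.8, -110.9, 103.7]
ee_rot: [0.953, -0.302, -0.0, -0.0]
contact_force: [-0.1, 3.6, 7.3]
gripper_width: 13.3
grasp_force: 60.6
```

Call:
send_rows(
  targets=[
    {"x": 0,"y": 0,"z": 0,"ax": 0,"ay": 0,"az": 3,"gripper": 1},
    {"x": 0,"y": 0,"z": 0,"ax": 0,"ay": 0,"az": 3,"gripper": 1},
    {"x": 0,"y": 0,"z": 0,"ax": 0,"ay": 0,"az": 3,"gripper": 1},
    {"x": 0,"y": 0,"z": 0,"ax": 0,"ay": 0,"az": 3,"gripper": 1},
    {"x": 0,"y": 0,"z": 0,"ax": 0,"ay": 0,"az": 0,"gripper": 1},
  ],
)

```text
clock: 11.42
position: [482.1, -110.6, 103.8]
ee_rot: [0.917, -0.4, 0.0, -0.001]
contact_force: [-0.8, 5.0, 6.7]
gripper_width: 13.1
grasp_force: 60.5
```

Call:
send_rows(
  targets=[
    {"x": -0.05,"y": -0.04,"z": 0.02,"ax": 0,"ay": 0,"az": 0,"gripper": 1},
    {"x": 0,"y": 0,"z": 0,"ax": 0,"ay": 0,"az": 2,"gripper": 1},
    {"x": 0,"y": 0,"z": 0,"ax": 0,"ay": 0,"az": 2,"gripper": 1},
    {"x": 0,"y": 0,"z": 0,"ax": 0,"ay": 0,"az": 2,"gripper": 1},
    {"x": 0,"y": 0,"z": 0,"ax": 0,"ay": 0,"az": 2,"gripper": 1},
  ],
)

```text
clock: 11.83
position: [482.3, -110.2, 103.8]
ee_rot: [0.887, -0.462, 0.0, -0.001]
contact_force: [-0.4, 3.8, 7.2]
gripper_width: 13.1
grasp_force: 60.6
```

Call:
send_rows(
  targets=[
    {"x": 0,"y": 0,"z": 0,"ax": 0,"ay": 0,"az": 2,"gripper": 1},
    {"x": 0,"y": 0,"z": 0,"ax": 0,"ay": 0,"az": 2,"gripper": 1},
    {"x": 0,"y": 0,"z": 0,"ax": 0,"ay": 0,"az": 2,"gripper": 1},
    {"x": 0,"y": 0,"z": 0,"ax": 0,"ay": 0,"az": 2,"gripper": 1},
    {"x": 0,"y": 0,"z": 0,"ax": 0,"ay": 0,"az": 0,"gripper": 1},
  ],
)

```text
clock: 12.25
position: [482.6, -110.0, 103.8]
ee_rot: [0.852, -0.523, 0.0, -0.001]
contact_force: [-0.1, 4.5, 7.3]
gripper_width: 13.4
grasp_force: 60.6
```

Call:
send_rows(
  targets=[
    {"x": -0.05,"y": -0.02,"z": 0.02,"ax": 0,"ay": 0,"az": 0,"gripper": 1},
    {"x": 0,"y": 0,"z": 0,"ax": 0,"ay": 0,"az": 2,"gripper": 1},
    {"x": 0,"y": 0,"z": 0,"ax": 0,"ay": 0,"az": 2,"gripper": 1},
    {"x": 0,"y": 0,"z": 0,"ax": 0,"ay": 0,"az": 2,"gripper": 1},
    {"x": 0,"y": 0,"z": 0,"ax": 0,"ay": 0,"az": 0,"gripper": 1},
  ],
)

```text
clock: 12.67
position: [482.8, -109.8, 103.7]
ee_rot: [0.824, -0.567, 0.001, -0.001]
contact_force: [0.4, 3.8, 7.8]
gripper_width: 12.9
grasp_force: 60.7
```

Call:
send_rows(
  targets=[
    {"x": 0,"y": 0,"z": 0,"ax": 0,"ay": 0,"az": 2,"gripper": 1},
    {"x": 0,"y": 0,"z": 0,"ax": 0,"ay": 0,"az": 0,"gripper": 1},
    {"x": 0,"y": 0,"z": 0,"ax": 0,"ay": 0,"az": 2,"gripper": 1},
    {"x": 0,"y": 0,"z": 0,"ax": 0,"ay": 0,"az": 0,"gripper": 1},
  ],
)

```text
clock: 13.0
position: [482.9, -109.7, 103.7]
ee_rot: [0.804, -0.595, 0.001, -0.001]
contact_force: [0.3, 3.1, 6.6]
gripper_width: 13.2
grasp_force: 60.6
```

Call:
send_rows(
  targets=[
    {"x": -0.03,"y": 0,"z": 0.02,"ax": 0,"ay": 0,"az": 2,"gripper": 1},
    {"x": 0,"y": 0,"z": 0,"ax": 0,"ay": 0,"az": 0,"gripper": 1},
    {"x": 0,"y": 0,"z": 0,"ax": 0,"ay": 0,"az": 2,"gripper": 1},
    {"x": 0,"y": 0,"z": 0,"ax": 0,"ay": 0,"az": 0,"gripper": 1},
  ],
)

```text
clock: 13.33
position: [483.0, -109.6, 103.7]
ee_rot: [0.782, -0.623, 0.001, -0.001]
contact_force: [0.8, 2.0, 7.7]
gripper_width: 13.3
grasp_force: 60.7
```

Call:
send_rows(
  targets=[
    {"x": 0,"y": 0,"z": 0,"ax": 0,"ay": 0,"az": 2,"gripper": 1},
    {"x": 0,"y": 0,"z": 0,"ax": 0,"ay": 0,"az": 0,"gripper": 1},
    {"x": 0,"y": 0,"z": 0,"ax": 0,"ay": 0,"az": 2,"gripper": 1},
    {"x": 0,"y": 0,"z": 0,"ax": 0,"ay": 0,"az": 0,"gripper": 1},
  ],
)

```text
clock: 13.67
position: [483.2, -109.6, 103.7]
ee_rot: [0.76, -0.65, 0.001, -0.001]
contact_force: [1.5, 2.9, 6.6]
gripper_width: 13.4
grasp_force: 60.7
```

Call:
send_rows(
  targets=[
    {"x": 0,"y": 0,"z": 0.02,"ax": 0,"ay": 0,"az": 2,"gripper": 1},
    {"x": 0,"y": 0,"z": 0,"ax": 0,"ay": 0,"az": 0,"gripper": 1},
    {"x": 0,"y": 0,"z": 0,"ax": 0,"ay": 0,"az": 2,"gripper": 1},
    {"x": 0,"y": 0,"z": 0,"ax": 0,"ay": 0,"az": 0,"gripper": 1},
  ],
)

```text
clock: 14.0
position: [483.3, -109.5, 103.7]
ee_rot: [0.737, -0.676, 0.001, -0.001]
contact_force: [0.8, 3.4, 7.8]
gripper_width: 13.3
grasp_force: 60.9
```

Call:
send_rows(
  targets=[
    {"x": 0,"y": 0,"z": 0,"ax": 0,"ay": 0,"az": 2,"gripper": 1},
    {"x": 0,"y": 0,"z": 0,"ax": 0,"ay": 0,"az": 0,"gripper": 1},
    {"x": 0,"y": 0,"z": 0,"ax": 0,"ay": 0,"az": 2,"gripper": 1},
    {"x": 0,"y": 0,"z": 0,"ax": 0,"ay": 0,"az": 0,"gripper": 1},
  ],
)

```text
clock: 14.33
position: [483.5, -109.5, 103.8]
ee_rot: [0.713, -0.701, 0.001, -0.002]
contact_force: [0.8, 2.9, 7.3]
gripper_width: 13.0
grasp_force: 60.8
```

Call:
send_rows(
  targets=[
    {"x": 0,"y": 0,"z": 0.02,"ax": 0,"ay": 0,"az": 2,"gripper": 1},
    {"x": 0,"y": 0,"z": 0,"ax": 0,"ay": 0,"az": 0,"gripper": 1},
    {"x": 0,"y": 0,"z": 0,"ax": 0,"ay": 0,"az": 2,"gripper": 1},
    {"x": 0,"y": 0,"z": 0,"ax": 0,"ay": 0,"az": 0,"gripper": 1},
  ],
)

```text
clock: 14.67
position: [483.7, -109.5, 103.7]
ee_rot: [-0.688, 0.726, -0.001, 0.002]
contact_force: [0.4, 3.0, 7.9]
gripper_width: 13.4
grasp_force: 60.9
```

Call:
send_rows(
  targets=[
    {"x": 0,"y": 0,"z": 0,"ax": 0,"ay": 0,"az": 2,"gripper": 1},
    {"x": 0,"y": 0,"z": 0,"ax": 0,"ay": 0,"az": 0,"gripper": 1},
    {"x": 0,"y": 0,"z": 0,"ax": 0,"ay": 0,"az": 2,"gripper": 1},
    {"x": 0,"y": 0,"z": 0,"ax": 0,"ay": 0,"az": 0,"gripper": 1},
  ],
)

```text
clock: 15.0
position: [483.8, -109.5, 103.7]
ee_rot: [-0.662, 0.749, -0.001, 0.002]
contact_force: [1.9, 2.7, 7.5]
gripper_width: 13.2
grasp_force: 60.9
```

Call:
send_rows(
  targets=[
    {"x": 0,"y": 0,"z": 0.03,"ax": 0,"ay": 0,"az": 2,"gripper": 1},
    {"x": 0,"y": 0,"z": 0,"ax": 0,"ay": 0,"az": 0,"gripper": 1},
    {"x": 0,"y": 0,"z": 0,"ax": 0,"ay": 0,"az": 2,"gripper": 1},
    {"x": 0,"y": 0,"z": 0,"ax": 0,"ay": 0,"az": 0,"gripper": 1},
  ],
)

```text
clock: 15.33
position: [484.0, -109.5, 103.7]
ee_rot: [-0.636, 0.772, -0.002, 0.002]
contact_force: [1.3, 3.7, 9.6]
gripper_width: 13.4
grasp_force: 61.1
```

Call:
send_rows(
  targets=[
    {"x": 0,"y": 0,"z": 0,"ax": 0,"ay": 0,"az": 2,"gripper": 1},
    {"x": 0,"y": 0,"z": 0,"ax": 0,"ay": 0,"az": 0,"gripper": 1},
    {"x": 0,"y": 0,"z": 0,"ax": 0,"ay": 0,"az": 2,"gripper": 1},
    {"x": 0,"y": 0,"z": 0,"ax": 0,"ay": 0,"az": 0,"gripper": 1},
  ],
)

```text
clock: 15.67
position: [484.1, -109.5, 103.6]
ee_rot: [-0.609, 0.793, -0.002, 0.002]
contact_force: [1.5, 2.2, 8.1]
gripper_width: 13.2
grasp_force: 60.9
```

```bash
python3 - <<'E'
from h import *
togo([483,-110,104],-20); print(arm.read_state()["wrist_torque"], arm.read_state()["joints"].round(2) if hasattr(arm.read_state()["joints"],"round") else arm.read_state()["joints"])
E
```

```text
t 15.67 pos [ 484.1 -109.5  103.6] yaw -105.0 tiltz [ 0.006  0.    -1.   ] F [1.5 2.2 8.1] w 13.2 g 60.9
shift cm [ 0.07  0.09 -0.04] az -85.0
[ 0.88207737 -0.56342221  0.03902778] [ 0.11  0.31 -0.48  0.   -0.78 -0.37]
```

Call:
send_rows(
  targets=[
    {"x": 0,"y": 0,"z": 0,"ax": 0,"ay": 0,"az": 2,"gripper": 1},
    {"x": 0,"y": 0,"z": 0,"ax": 0,"ay": 0,"az": 0,"gripper": 1},
    {"x": 0,"y": 0,"z": 0,"ax": 0,"ay": 0,"az": 2,"gripper": 1},
    {"x": 0,"y": 0,"z": 0,"ax": 0,"ay": 0,"az": 0,"gripper": 1},
  ],
)

```text
clock: 16.0
position: [484.1, -109.5, 103.1]
ee_rot: [-0.581, 0.814, -0.001, 0.002]
contact_force: [3.3, 0.8, 3.8]
gripper_width: 13.4
grasp_force: 60.1
```

Call:
send_rows(
  targets=[
    {"x": 0,"y": 0,"z": 0.01,"ax": 0,"ay": 0,"az": 2,"gripper": 1},
    {"x": 0,"y": 0,"z": 0,"ax": 0,"ay": 0,"az": 0,"gripper": 1},
    {"x": 0,"y": 0,"z": 0,"ax": 0,"ay": 0,"az": 2,"gripper": 1},
    {"x": 0,"y": 0,"z": 0,"ax": 0,"ay": 0,"az": 0,"gripper": 1},
  ],
)

```text
clock: 16.33
position: [484.2, -109.6, 102.7]
ee_rot: [-0.552, 0.834, -0.001, 0.003]
contact_force: [4.0, 1.8, 3.1]
gripper_width: 13.3
grasp_force: 60.0
```

```bash
python3 - <<'E'
from h import *
togo([483,-110,104],-20); print(arm.read_state()["wrist_torque"])
E
```

```text
t 16.33 pos [ 484.2 -109.6  102.7] yaw -113.0 tiltz [ 0.006  0.    -1.   ] F [4.  1.8 3.1] w 13.3 g 60.0
shift cm [ 0.08  0.09 -0.13] az -93.0
[ 0.80518421 -1.70590897  0.07097481]
```

It is dropping into the catch. I'll ease the turn a little and follow it down.

Call:
send_rows(
  targets=[
    {"x": 0,"y": 0,"z": 0.04,"ax": 0,"ay": 0,"az": -2,"gripper": 1},
    {"x": 0,"y": 0,"z": 0.04,"ax": 0,"ay": 0,"az": -1,"gripper": 1},
    {"x": 0,"y": 0,"z": 0.04,"ax": 0,"ay": 0,"az": 0,"gripper": 1},
    {"x": 0,"y": 0,"z": 0,"ax": 0,"ay": 0,"az": 0,"gripper": 1},
  ],
)

```text
clock: 16.67
position: [483.8, -109.7, 101.3]
ee_rot: [-0.574, 0.819, -0.001, 0.002]
contact_force: [5.1, 1.1, 2.7]
gripper_width: 13.1
grasp_force: 59.9
```

Call:
send_rows(
  targets=[
    {"x": 0,"y": 0,"z": 0.04,"ax": 0,"ay": 0,"az": 0,"gripper": 1},
    {"x": 0,"y": 0,"z": 0.04,"ax": 0,"ay": 0,"az": 0,"gripper": 1},
    {"x": 0,"y": 0,"z": 0,"ax": 0,"ay": 0,"az": 0,"gripper": 1},
  ],
)

```text
clock: 16.92
position: [483.8, -109.8, 100.5]
ee_rot: [-0.574, 0.819, -0.001, 0.002]
contact_force: [5.2, 1.8, 4.5]
gripper_width: 13.5
grasp_force: 59.9
```

Call:
send_rows(
  targets=[
    {"x": -0.01,"y": -0.05,"z": 0.04,"ax": 0,"ay": 0,"az": 0,"gripper": 1},
    {"x": 0,"y": 0,"z": 0.04,"ax": 0,"ay": 0,"az": 0,"gripper": 1},
    {"x": 0,"y": 0,"z": 0.04,"ax": 0,"ay": 0,"az": 0,"gripper": 1},
    {"x": 0,"y": 0,"z": 0,"ax": 0,"ay": 0,"az": 0,"gripper": 1},
  ],
)

```text
clock: 17.25
position: [483.9, -109.8, 99.3]
ee_rot: [-0.574, 0.819, -0.001, 0.002]
contact_force: [4.8, 2.8, 3.9]
gripper_width: 13.2
grasp_force: 60.3
```

Call:
send_rows(
  targets=[
    {"x": 0,"y": 0,"z": 0.04,"ax": 0,"ay": 0,"az": 0,"gripper": 1},
    {"x": 0,"y": 0,"z": 0.04,"ax": 0,"ay": 0,"az": 0,"gripper": 1},
    {"x": 0,"y": 0,"z": 0,"ax": 0,"ay": 0,"az": 0,"gripper": 1},
  ],
)

```text
clock: 17.5
position: [484.0, -109.8, 99.2]
ee_rot: [-0.574, 0.819, -0.001, 0.002]
contact_force: [3.3, 3.1, 7.9]
gripper_width: 13.2
grasp_force: 61.1
```

Call:
send_rows(
  targets=[
    {"x": 0,"y": 0,"z": 0.03,"ax": 0,"ay": 0,"az": 0,"gripper": 1},
    {"x": 0,"y": 0,"z": 0,"ax": 0,"ay": 0,"az": 0,"gripper": 1},
    {"x": 0,"y": 0,"z": 0,"ax": 0,"ay": 0,"az": 0,"gripper": 1},
  ],
)

```text
clock: 17.75
position: [484.0, -109.8, 99.2]
ee_rot: [-0.574, 0.819, -0.001, 0.002]
contact_force: [2.7, 2.8, 10.7]
gripper_width: 13.6
grasp_force: 61.4
```

Call:
send_rows(
  targets=[
    {"x": 0,"y": 0,"z": 0.01,"ax": 0,"ay": 0,"az": 0,"gripper": 1},
    {"x": 0,"y": 0,"z": 0,"ax": 0,"ay": 0,"az": 0,"gripper": 1},
    {"x": 0,"y": 0,"z": 0,"ax": 0,"ay": 0,"az": 0,"gripper": 1},
  ],
)

```text
clock: 18.0
position: [484.0, -109.8, 99.2]
ee_rot: [-0.574, 0.819, -0.001, 0.002]
contact_force: [2.4, 3.5, 10.1]
gripper_width: 13.5
grasp_force: 61.4
```

Call:
send_rows(
  targets=[
    {"x": -0.04,"y": -0.02,"z": -0.15,"ax": 0,"ay": 0,"az": 0,"gripper": 1},
    {"x": 0,"y": 0,"z": -0.3,"ax": 0,"ay": 0,"az": 0,"gripper": 1},
    {"x": 0,"y": 0,"z": -0.5,"ax": 0,"ay": 0,"az": 0,"gripper": 1},
    {"x": 0,"y": 0,"z": -1.5,"ax": 0,"ay": 0,"az": 0,"gripper": 1},
    {"x": 0,"y": 0,"z": -2.8,"ax": 0,"ay": 0,"az": 0,"gripper": 1},
  ],
)

```text
clock: 18.42
position: [476.3, -110.1, 145.7]
ee_rot: [-0.573, 0.82, 0.005, -0.007]
contact_force: [0.6, -0.3, -1.0]
gripper_width: 13.6
grasp_force: 59.5
```

Call:
send_rows(
  targets=[
    {"x": 0,"y": 0,"z": 0,"ax": 0,"ay": 0,"az": -7,"gripper": 1},
    {"x": 0,"y": 0,"z": 0,"ax": 0,"ay": 0,"az": -7,"gripper": 1},
    {"x": 0,"y": 0,"z": 0,"ax": 0,"ay": 0,"az": -7,"gripper": 1},
    {"x": 0,"y": 0,"z": 0,"ax": 0,"ay": 0,"az": -7,"gripper": 1},
    {"x": 0,"y": 0,"z": 0,"ax": 0,"ay": 0,"az": -7,"gripper": 1},
  ],
)

```text
clock: 18.83
position: [478.4, -110.2, 147.8]
ee_rot: [0.795, -0.607, -0.004, 0.003]
contact_force: [0.2, 0.8, -1.2]
gripper_width: 13.5
grasp_force: 59.6
```

Call:
send_rows(
  targets=[
    {"x": 0,"y": 0,"z": 0,"ax": 0,"ay": 0,"az": -7,"gripper": 1},
    {"x": 0,"y": 0,"z": 0,"ax": 0,"ay": 0,"az": -7,"gripper": 1},
    {"x": 0,"y": 0,"z": 0,"ax": 0,"ay": 0,"az": -7,"gripper": 1},
    {"x": 0,"y": 0,"z": 0,"ax": 0,"ay": 0,"az": -7,"gripper": 1},
    {"x": 0,"y": 0,"z": 0,"ax": 0,"ay": 0,"az": -7,"gripper": 1},
  ],
)

```text
clock: 19.25
position: [478.5, -110.2, 147.7]
ee_rot: [0.941, -0.34, -0.005, 0.002]
contact_force: [0.1, 0.0, -1.1]
gripper_width: 13.3
grasp_force: 59.6
```

Call:
send_rows(
  targets=[
    {"x": 0,"y": 0,"z": 0,"ax": 0,"ay": 0,"az": -7,"gripper": 1},
    {"x": 0,"y": 0,"z": 0,"ax": 0,"ay": 0,"az": -7,"gripper": 1},
    {"x": 0,"y": 0,"z": 0,"ax": 0,"ay": 0,"az": -7,"gripper": 1},
    {"x": 0,"y": 0,"z": 0,"ax": 0,"ay": 0,"az": -6,"gripper": 1},
    {"x": 0,"y": 0,"z": 0,"ax": 0,"ay": 0,"az": 0,"gripper": 1},
  ],
)

```text
clock: 19.67
position: [478.8, -110.2, 147.9]
ee_rot: [0.994, -0.113, -0.004, 0.0]
contact_force: [-0.0, -0.7, -2.5]
gripper_width: 13.4
grasp_force: 59.6
```

```bash
python3 - <<'E'
from h import *
togo([490.2,327.8,150],-13)
E
```

```text
t 19.67 pos [ 478.8 -110.2  147.9] yaw -13.0 tiltz [-0.009  0.    -1.   ] F [-0.  -0.7 -2.5] w 13.4 g 59.6
shift cm [ -8.72 -42.94  -0.22] az 0.0
```

Call:
send_rows(
  targets=[
    {"x": -0.4,"y": -2,"z": 0,"ax": 0,"ay": 0,"az": 0,"gripper": 1},
    {"x": -0.8,"y": -3.9,"z": 0,"ax": 0,"ay": 0,"az": 0,"gripper": 1},
    {"x": -0.8,"y": -3.9,"z": 0,"ax": 0,"ay": 0,"az": 0,"gripper": 1},
    {"x": -0.8,"y": -3.9,"z": 0,"ax": 0,"ay": 0,"az": 0,"gripper": 1},
    {"x": -0.8,"y": -3.9,"z": 0,"ax": 0,"ay": 0,"az": 0,"gripper": 1},
  ],
)

```text
clock: 20.08
position: [484.4, 70.2, 148.7]
ee_rot: [0.993, -0.115, -0.003, 0.001]
contact_force: [1.0, -0.3, -0.4]
gripper_width: 13.2
grasp_force: 59.7
```

Call:
send_rows(
  targets=[
    {"x": -0.8,"y": -3.9,"z": 0,"ax": 0,"ay": 0,"az": 0,"gripper": 1},
    {"x": -0.8,"y": -3.9,"z": 0,"ax": 0,"ay": 0,"az": 0,"gripper": 1},
    {"x": -0.8,"y": -3.9,"z": 0,"ax": 0,"ay": 0,"az": 0,"gripper": 1},
    {"x": -0.8,"y": -3.9,"z": 0,"ax": 0,"ay": 0,"az": 0,"gripper": 1},
    {"x": -0.8,"y": -3.9,"z": 0,"ax": 0,"ay": 0,"az": 0,"gripper": 1},
  ],
)

```text
clock: 20.5
position: [489.7, 268.9, 148.5]
ee_rot: [0.993, -0.115, -0.002, 0.002]
contact_force: [0.1, -0.7, -0.9]
gripper_width: 13.4
grasp_force: 59.7
```

Call:
send_rows(
  targets=[
    {"x": -0.7,"y": -3.9,"z": 0,"ax": 0,"ay": 0,"az": 0,"gripper": 1},
    {"x": -0.4,"y": -2,"z": 0,"ax": 0,"ay": 0,"az": 0,"gripper": 1},
    {"x": 0,"y": 0,"z": 0,"ax": 0,"ay": 0,"az": 0,"gripper": 1},
    {"x": 0,"y": 0,"z": 0,"ax": 0,"ay": 0,"az": 0,"gripper": 1},
    {"x": 0,"y": 0,"z": 0,"ax": 0,"ay": 0,"az": 0,"gripper": 1},
  ],
)

```text
clock: 20.92
position: [493.2, 326.9, 148.6]
ee_rot: [0.993, -0.114, -0.002, 0.002]
contact_force: [-0.3, -0.1, -0.7]
gripper_width: 13.1
grasp_force: 59.7
```

```bash
python3 - <<'E'
from h import *
s,_s=arm.get_image("side"); im,d=arm.get_image("top")
togo([490.2,327.8,112],-13)
cv2.imwrite("pics/side4.png",s[...,::-1]);cv2.imwrite("pics/top4.png",im[...,::-1])
f=lambda im,u,v,r:cv2.resize(im[v-r:v+r,u-r:u+r,::-1],(390,390),interpolation=cv2.INTER_CUBIC)
cv2.imwrite("pics/c4.png",np.hstack([f(s,256,270,45),f(s,298,188,14)]))
C=cloud("side",_s).reshape(-1,3);W=C[(abs(C[:,0]-483)<9)&(abs(C[:,1]+112)<9)];print(np.percentile(W[:,2],[10,50,90]))
C=cloud("top",d).reshape(-1,3);W=C[(abs(C[:,0]-482)<9)&(abs(C[:,1]+113)<9)];print(np.percentile(W[:,2],[10,50,90]))
C=cloud("top",np.load("top0.npy")).reshape(-1,3);W=C[(abs(C[:,0]-482)<9)&(abs(C[:,1]+113)<9)];print("before",np.percentile(W[:,2],[10,50,90]))
E
```

```text
t 21.02 pos [494.  326.8 149.4] yaw -13.1 tiltz [-0.002 -0.002 -1.   ] F [-0.1 -0.1 -1.1] w 13.4 g 59.7
shift cm [-0.38 -0.02  3.75] az -0.1Traceback (most recent call last):
  File "<stdin>", line 7, in <module>
    return _quantile_unchecked(
        a, q, axis, out, overwrite_input, method, keepdims, weights)
    return _ureduce(a,
                    func=_quantile_ureduce_func,
    ...<5 lines>...
                    overwrite_input=overwrite_input,
                    method=method)
    r = func(a, **kwargs)
    result = _quantile(arr,
                       quantiles=q,
    ...<2 lines>...
                       out=out,
                       weights=wgt)
    slices_having_nans = np.isnan(arr[-1, ...])
                                  ~~~^^^^^^^^^
IndexError: index -1 is out of bounds for axis 0 with size 0
```

View pics/c4.png

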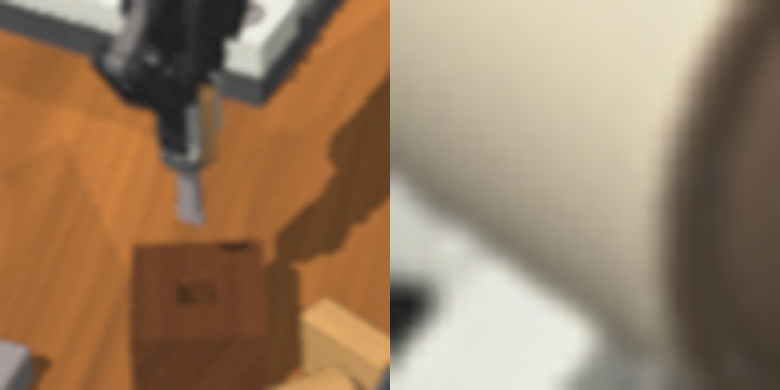

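The left crop shows the shank leaning from (181,165) to the tip at (197,222), above the hole at (197,292). The stud is hidden by the arm. I'll measure the lean.

```bash
python3 - <<'E'
from h import *
togo([490.2,327.8,112],-13)
c=np.array(arm.read_state()["position"])
def cols(f,c,zs):
    hs=cv2.cvtColor(cv2.imread(f),cv2.COLOR_BGR2HSV)[...,1].astype(float)
    for z in zs:
        a=proj("side",[c[0],c[1],c[2]-z])[0];v=int(round(a[1]));u0=int(round(a[0]))
        r=hs[v,u0-10:u0+11];w=np.clip(1-r/155,0,1);w[w<.25]=0
        print(z,a.round(1),"cent",round((w*np.arange(u0-10,u0+11)).sum()/max(w.sum(),1e-6),2),r.astype(int).tolist())
cols("pics/side4.png",c,[10,15,20,25,30,35,40,45,50,54,58])
K,d,T=cam("side");print(T[:3,:3].T@[0,0,-1])
h=at_z("side",[[211+197/4.33,225+292/4.33]],50);print("hole",h, proj("side",[490.2,327.8,50]))
E
```

```text
t 21.02 pos [494.  326.8 149.4] yaw -13.1 tiltz [-0.002 -0.002 -1.   ] F [-0.1 -0.1 -1.1] w 13.4 g 59.7
shift cm [-0.38 -0.02  3.75] az -0.1
10 [254.3 260.6] cent 252.64 [172, 172, 172, 151, 93, 20, 3, 8, 8, 5, 11, 15, 31, 83, 116, 124, 151, 166, 173, 171, 172]
15 [254.4 262.4] cent 253.05 [173, 171, 175, 167, 129, 63, 9, 3, 3, 3, 8, 13, 25, 78, 115, 141, 160, 169, 171, 171, 173]
20 [254.5 264.1] cent 253.8 [173, 172, 172, 174, 171, 162, 144, 102, 54, 12, 6, 3, 50, 129, 164, 174, 170, 171, 171, 171, 170]
25 [254.6 265.8] cent 254.06 [172, 171, 171, 174, 174, 168, 127, 62, 26, 15, 17, 48, 129, 166, 173, 172, 172, 171, 172, 173, 173]
30 [254.7 267.6] cent 254.3 [175, 175, 174, 174, 175, 172, 138, 64, 23, 18, 16, 34, 112, 163, 171, 172, 170, 173, 172, 169, 173]
35 [254.8 269.3] cent 254.35 [174, 174, 174, 177, 174, 173, 139, 66, 22, 19, 14, 29, 103, 159, 172, 174, 169, 173, 173, 172, 170]
40 [254.9 271. ] cent 254.36 [174, 173, 174, 174, 175, 172, 134, 60, 22, 16, 15, 28, 96, 157, 171, 171, 171, 172, 171, 174, 171]
45 [255.  272.7] cent 254.45 [171, 170, 173, 170, 171, 166, 124, 60, 23, 16, 17, 25, 74, 137, 169, 172, 171, 172, 172, 172, 174]
50 [255.1 274.4] cent 254.6 [175, 174, 172, 171, 176, 172, 138, 74, 29, 19, 18, 18, 53, 124, 168, 171, 171, 170, 172, 173, 171]
54 [255.1 275.7] cent 255.78 [173, 173, 172, 175, 175, 174, 174, 152, 128, 113, 90, 61, 69, 130, 165, 171, 169, 172, 170, 171, 172]
58 [255.2 277. ] cent 0.0 [174, 173, 172, 175, 177, 176, 173, 172, 167, 163, 152, 134, 139, 160, 172, 172, 173, 172, 170, 173, 171]
[0.00995414 0.82028854 0.5718633 ]
hole [[491.19991997 332.14610167  50.        ]] [[257.43159596 291.16046672]]
```

The key is upright, with centroids parallel to the projected vertical. I'll correct x by -3.8 mm and lower.

Call:
send_rows(
  targets=[
    {"x": -0.38,"y": 0,"z": 1.5,"ax": 0,"ay": 0,"az": 0,"gripper": 1},
    {"x": 0,"y": 0,"z": 1.5,"ax": 0,"ay": 0,"az": 0,"gripper": 1},
    {"x": 0,"y": 0,"z": 0.7,"ax": 0,"ay": 0,"az": 0,"gripper": 1},
    {"x": 0,"y": 0,"z": 0,"ax": 0,"ay": 0,"az": 0,"gripper": 1},
    {"x": 0,"y": 0,"z": 0,"ax": 0,"ay": 0,"az": 0,"gripper": 1},
  ],
)

```text
clock: 21.43
position: [491.1, 328.8, 113.1]
ee_rot: [0.993, -0.114, -0.0, 0.0]
contact_force: [0.2, 0.1, -0.3]
gripper_width: 13.5
grasp_force: 59.7
```

Call:
send_rows(
  targets=[
    {"x": 0,"y": 0,"z": 0,"ax": 0,"ay": 0,"az": 0,"gripper": 1},
    {"x": 0,"y": 0,"z": 0,"ax": 0,"ay": 0,"az": 0,"gripper": 1},
    {"x": 0,"y": 0,"z": 0,"ax": 0,"ay": 0,"az": 0,"gripper": 1},
  ],
)

```text
clock: 21.68
position: [491.2, 329.8, 113.9]
ee_rot: [0.994, -0.113, 0.0, -0.001]
contact_force: [0.5, -0.1, -0.5]
gripper_width: 13.0
grasp_force: 59.7
```

Call:
send_rows(
  targets=[
    {"x": -0.05,"y": 0.18,"z": 0.3,"ax": 0,"ay": 0,"az": 0,"gripper": 1},
    {"x": 0,"y": 0,"z": 0.4,"ax": 0,"ay": 0,"az": 0,"gripper": 1},
    {"x": 0,"y": 0,"z": 0.4,"ax": 0,"ay": 0,"az": 0,"gripper": 1},
    {"x": 0,"y": 0,"z": 0.3,"ax": 0,"ay": 0,"az": 0,"gripper": 1},
    {"x": 0,"y": 0,"z": 0,"ax": 0,"ay": 0,"az": 0,"gripper": 1},
  ],
)

```text
clock: 22.1
position: [489.4, 327.5, 97.9]
ee_rot: [0.994, -0.113, -0.001, 0.001]
contact_force: [-0.7, 0.8, -0.9]
gripper_width: 12.8
grasp_force: 59.7
```

Call:
send_rows(
  targets=[
    {"x": 0,"y": 0,"z": 0.4,"ax": 0,"ay": 0,"az": 0,"gripper": 1},
    {"x": 0,"y": 0,"z": 0.4,"ax": 0,"ay": 0,"az": 0,"gripper": 1},
    {"x": 0,"y": 0,"z": 0.4,"ax": 0,"ay": 0,"az": 0,"gripper": 1},
    {"x": 0,"y": 0,"z": 0,"ax": 0,"ay": 0,"az": 0,"gripper": 1},
    {"x": 0,"y": 0,"z": 0,"ax": 0,"ay": 0,"az": 0,"gripper": 1},
  ],
)

```text
clock: 22.52
position: [489.8, 327.8, 86.6]
ee_rot: [0.994, -0.113, -0.0, 0.0]
contact_force: [-0.3, -0.6, -1.3]
gripper_width: 12.8
grasp_force: 59.7
```

In the hole freely. Lowering the rest of the way.

Call:
send_rows(
  targets=[
    {"x": 0,"y": 0,"z": 0.5,"ax": 0,"ay": 0,"az": 0,"gripper": 1},
    {"x": 0,"y": 0,"z": 0.5,"ax": 0,"ay": 0,"az": 0,"gripper": 1},
    {"x": 0,"y": 0,"z": 0.5,"ax": 0,"ay": 0,"az": 0,"gripper": 1},
    {"x": 0,"y": 0,"z": 0.5,"ax": 0,"ay": 0,"az": 0,"gripper": 1},
    {"x": 0,"y": 0,"z": 0,"ax": 0,"ay": 0,"az": 0,"gripper": 1},
  ],
)

```text
clock: 22.93
position: [489.3, 327.3, 65.5]
ee_rot: [0.994, -0.114, -0.001, 0.001]
contact_force: [0.6, 0.3, -0.9]
gripper_width: 13.4
grasp_force: 59.7
```

Call:
send_rows(
  targets=[
    {"x": 0,"y": 0,"z": 0.2,"ax": 0,"ay": 0,"az": 0,"gripper": 1},
    {"x": 0,"y": 0,"z": 0.2,"ax": 0,"ay": 0,"az": 0,"gripper": 1},
    {"x": 0,"y": 0,"z": 0.1,"ax": 0,"ay": 0,"az": 0,"gripper": 1},
    {"x": 0,"y": 0,"z": 0,"ax": 0,"ay": 0,"az": 0,"gripper": 1},
    {"x": 0,"y": 0,"z": 0,"ax": 0,"ay": 0,"az": 0,"gripper": 1},
  ],
)

```text
clock: 23.35
position: [490.0, 328.0, 62.1]
ee_rot: [0.994, -0.113, 0.0, -0.0]
contact_force: [-0.7, 0.6, -1.1]
gripper_width: 13.3
grasp_force: 59.7
```

Call:
send_rows(
  targets=[
    {"x": 0,"y": 0,"z": 0.1,"ax": 0,"ay": 0,"az": 0,"gripper": 1},
    {"x": 0,"y": 0,"z": 0,"ax": 0,"ay": 0,"az": 0,"gripper": 1},
    {"x": 0,"y": 0,"z": 0.05,"ax": 0,"ay": 0,"az": 0,"gripper": 1},
    {"x": 0,"y": 0,"z": 0,"ax": 0,"ay": 0,"az": 0,"gripper": 1},
  ],
)

```text
clock: 23.68
position: [489.9, 327.9, 60.5]
ee_rot: [0.994, -0.113, -0.0, -0.0]
contact_force: [0.3, -0.2, -1.4]
gripper_width: 13.1
grasp_force: 59.7
```

Call:
send_rows(
  targets=[
    {"x": 0,"y": 0,"z": 0.05,"ax": 0,"ay": 0,"az": 0,"gripper": 1},
    {"x": 0,"y": 0,"z": 0,"ax": 0,"ay": 0,"az": 0,"gripper": 1},
    {"x": 0,"y": 0,"z": 0,"ax": 0,"ay": 0,"az": 0,"gripper": 1},
  ],
)

```text
clock: 23.93
position: [489.9, 327.9, 60.0]
ee_rot: [0.994, -0.113, -0.0, -0.0]
contact_force: [0.9, -0.4, -1.1]
gripper_width: 13.1
grasp_force: 59.7
```

Call:
send_rows(
  targets=[
    {"x": 0,"y": 0,"z": 0.03,"ax": 0,"ay": 0,"az": 0,"gripper": 1},
    {"x": 0,"y": 0,"z": 0,"ax": 0,"ay": 0,"az": 0,"gripper": 1},
    {"x": 0,"y": 0,"z": 0,"ax": 0,"ay": 0,"az": 0,"gripper": 1},
  ],
)

```text
clock: 24.18
position: [490.0, 328.0, 59.9]
ee_rot: [0.994, -0.113, 0.0, -0.0]
contact_force: [-1.5, -1.0, 1.0]
gripper_width: 13.4
grasp_force: 60.0
```

Call:
send_rows(
  targets=[
    {"x": 0,"y": 0,"z": 0,"ax": 0,"ay": 0,"az": 0,"gripper": 0.62},
    {"x": 0,"y": 0,"z": 0,"ax": 0,"ay": 0,"az": 0,"gripper": 0.5},
    {"x": 0,"y": 0,"z": 0,"ax": 0,"ay": 0,"az": 0,"gripper": 0.3},
    {"x": 0,"y": 0,"z": 0,"ax": 0,"ay": 0,"az": 0,"gripper": 0},
    {"x": 0,"y": 0,"z": 0,"ax": 0,"ay": 0,"az": 0,"gripper": 0},
  ],
)

```text
clock: 24.6
position: [490.0, 328.0, 59.7]
ee_rot: [0.994, -0.113, 0.0, -0.0]
contact_force: [-0.7, -0.4, 0.0]
gripper_width: 42.5
grasp_force: 0.0
```

Call:
send_rows(
  targets=[
    {"x": 0,"y": 0,"z": -0.5,"ax": 0,"ay": 0,"az": 0,"gripper": 0},
    {"x": 0,"y": 0,"z": -1.5,"ax": 0,"ay": 0,"az": 0,"gripper": 0},
    {"x": 0,"y": 0,"z": -2.5,"ax": 0,"ay": 0,"az": 0,"gripper": 0},
    {"x": 0,"y": 0,"z": -4,"ax": 0,"ay": 0,"az": 0,"gripper": 0},
    {"x": 0,"y": 0,"z": -4,"ax": 0,"ay": 0,"az": 0,"gripper": 0},
  ],
)

```text
clock: 25.02
position: [489.4, 327.2, 185.5]
ee_rot: [0.994, -0.113, -0.001, 0.001]
contact_force: [0.0, 1.0, 0.6]
gripper_width: 42.7
grasp_force: 0.0
```

Call:
send_rows(
  targets=[
    {"x": -2,"y": -2,"z": -3,"ax": 0,"ay": 0,"az": 0,"gripper": 0},
    {"x": -2.6,"y": -2.6,"z": 0,"ax": 0,"ay": 0,"az": 0,"gripper": 0},
    {"x": -2.6,"y": -2.6,"z": 0,"ax": 0,"ay": 0,"az": 0,"gripper": 0},
    {"x": -2.6,"y": -2.6,"z": 0,"ax": 0,"ay": 0,"az": 0,"gripper": 0},
    {"x": -2,"y": -2,"z": 0,"ax": 0,"ay": 0,"az": 0,"gripper": 0},
  ],
)

```text
clock: 25.43
position: [400.1, 471.4, 215.6]
ee_rot: [0.994, -0.113, 0.0, -0.001]
contact_force: [0.5, 0.9, -0.3]
gripper_width: 42.6
grasp_force: 0.0
```

Call:
send_rows(
  targets=[
    {"x": -2.6,"y": -2.6,"z": 0,"ax": 0,"ay": 0,"az": 0,"gripper": 0},
    {"x": -2.6,"y": -2.6,"z": 0,"ax": 0,"ay": 0,"az": 0,"gripper": 0},
    {"x": -2,"y": -2,"z": 0,"ax": 0,"ay": 0,"az": 0,"gripper": 0},
    {"x": 0,"y": 0,"z": 0,"ax": 0,"ay": 0,"az": 0,"gripper": 0},
    {"x": 0,"y": 0,"z": 0,"ax": 0,"ay": 0,"az": 0,"gripper": 0},
  ],
)

```text
clock: 25.85
position: [346.5, 556.8, 214.4]
ee_rot: [0.994, -0.112, -0.0, 0.0]
contact_force: [-0.5, 0.1, 0.0]
gripper_width: 42.6
grasp_force: 0.0
```

```bash
python3 - <<'E'
from h import *
s,ds=arm.get_image("side"); im,dt=arm.get_image("top")
f=lambda im,u,v,r:cv2.resize(im[v-r:v+r,u-r:u+r,::-1],(295,295),interpolation=cv2.INTER_CUBIC)
cv2.imwrite("pics/c5.png",np.vstack([np.hstack([f(im,172,243,30),f(s,256,290,45)]),np.hstack([f(im,317,230,13),f(s,298,188,22)])]))
for n,d in(("top",dt),("side",ds)):
  for nm,dd in(("before",np.load(f"{n}0.npy")),("now",d)):
    C=cloud(n,dd).reshape(-1,3);W=C[(abs(C[:,0]-482)<8)&(abs(C[:,1]+112)<8)];k=C[(abs(C[:,0]-490)<25)&(abs(C[:,1]-328)<25)&(C[:,2]>75)]
    if len(W) : print(n,nm,"stud z",np.percentile(W[:,2],[10,50,90]).round(1))
    if len(k): print("  key",k.mean(0).round(1),np.percentile(k[:,2],95).round(1))
E
```

```text
top before stud z [45.5 52.2 54.6]
  key [488.9 325.8  91.3] 96.4
top now stud z [44.2 48.7 51.4]
  key [487.6 324.4  90.9] 96.8
side before stud z [51.3 55.1 56.7]
  key [492.3 333.2  88.3] 95.5
  key [492.  331.5  88.3] 95.5
```

View pics/c5.png

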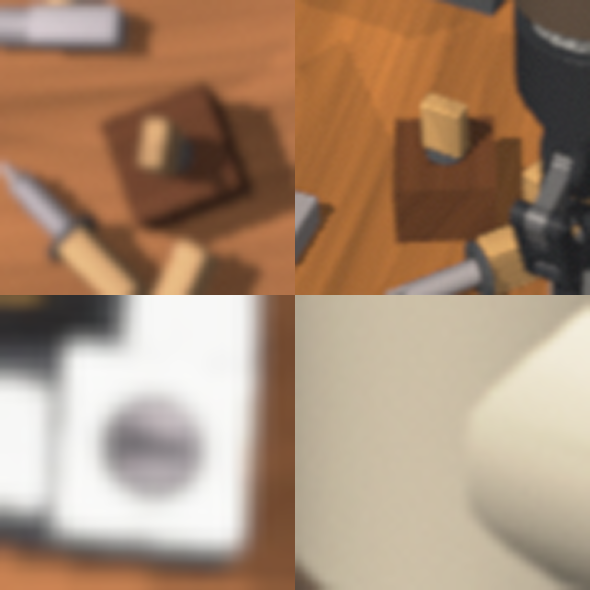

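The key is upright in its stand (crop (155,145)) and the stud looks flush, with z 48.7 against 48.9 for the locked one. But a large look-alike key now lies down (crop (70,225)). I'll check when that happened.

```bash
python3 - <<'E'
from h import *
im,d=arm.get_image("top");cv2.imwrite("pics/top6.png",im[...,::-1]);np.save("top6.npy",d)
f=lambda n:cv2.resize(cv2.imread(f"pics/{n}.png")[215:345,200:330],(260,260),interpolation=cv2.INTER_CUBIC)
g=lambda n:cv2.resize(cv2.imread(f"pics/{n}.png")[205:295,110:200],(260,260),interpolation=cv2.INTER_CUBIC)
cv2.imwrite("pics/c6.png",np.vstack([np.hstack([f("side1"),f("side3"),f("side4")]),np.hstack([g("top3"),g("top4"),g("top6")])]))
C=cloud("top",np.load("top0.npy")).reshape(-1,3)
for u,v in((135,240),(150,277)):
    p=at_z("top",[[u,v]],110)[0];W=C[(abs(C[:,0]-p[0])<40)&(abs(C[:,1]-p[1])<40)&(C[:,2]>60)];print(W.mean(0).round(1),np.percentile(W[:,2],95).round(1))
for n in("hammer","pencil","wax_jar","offcut","punch_a"): print(n,[np.round(b["rect"]).tolist() for b in arm.boxes_of("top",n)[:2]])
E
```

```text
[504.7 432.1 102.7] 126.3
[393.6 392.8 105.1] 126.6
hammer [[137.0, 144.0, 32.0, 77.0], [174.0, 242.0, 10.0, 4.0]]
pencil [[188.0, 296.0, 34.0, 5.0]]
wax_jar [[347.0, 147.0, 21.0, 22.0]]
offcut [[182.0, 294.0, 43.0, 8.0], [389.0, 155.0, 22.0, 23.0]]
punch_a []
```

View pics/c6.png

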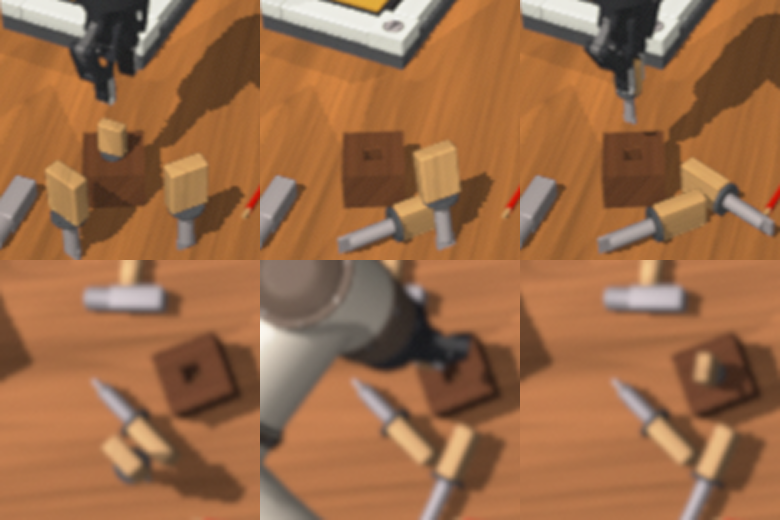

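The look-alikes, balanced on their blades over 100 mm from the gripper's path, fell at times when the arm was elsewhere. The second fell while the arm was at or near the stud, and no contact force was read. The listed things I can see look unmoved, so I'm handing in.

```bash
python3 -c "
from bench import arm
print(arm.job_done())"
```

```text
the job is handed in; nothing more can be done
None
```

The stud is down in its catch, about level with the locked one by the top camera (48.7 against 48.9 mm), and the key is back upright in its stand; both free-standing look-alike keys fell over during the job, with no contact force read and the arm well clear, so I left them lying.

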